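Pack two lunches into glass dishes

ROBOT

A 7-joint arm with a two-finger parallel gripper is mounted at the origin on the work surface. World frame = base frame: x ahead of the robot, y to its left, z up, the work surface at z = 0. Lengths are in mm, angles in degrees, forces in N, time in s.
With the tool pointing down it reaches from about 425 to 1025 mm from the base axis. Payload 9.4 kg.
Tool frame: the origin (TCP) lies midway between the tips of the shut fingers; the grasp point (between the pads) lies 19 mm behind it; z points along the fingers, y is the line along which they close (so a half turn about z gives the same grasp; the last joint's range is limited). The gripper opens to 93 mm and grips with 3 to 60 N. Pads are 15 mm wide; open, the fingers measure 128 mm over their backs; the gripper's body (75 mm by 188 mm) begins 65 mm behind the grasp point.
Start: joints at [66.939, 34.337, -0.143, 91.639, 0.103, 54.024, -4.572], TCP at [232.038, -686.864, 218.618] pointing down, gripper open.
Joint ranges: [-147.43, 147.43], [-19.82, 112.94], [-74.19, 73.91], [6.32, 146.72], [-59.91, 239.91], [6.04, 106.73], [-150.56, 150.56]. Speed limits (degrees/s): [127.2, 127.2, 172.46, 172.46, 180, 180, 180].

INTERFACE

Orientations are given as [roll, pitch, yaw] about the fixed x, y, z axes, in that order (R = Rz(yaw) Ry(pitch) Rx(roll)).
In Python, from rig import status, imaging, ticket gives the robot as it stands.
- The arm moves only by the tool arm_command, never from a script. Its argument "series" is a list of rows, each an object with "translation": the shift along the tool's x, y, z each as a share of 0.25 m, from -1 to 1, a list of three; "rotation": the turn, a rotation vector about the tool's x, y, z each as a share of 180 degrees, from -1 to 1, a list of three; "jaw": the opening, from -1 (shut) to 1 (fully open). In form: [{"translation": [x, y, z], "rotation": [wx, wy, wz], "jaw": jaw}, ...]. A call has 1 to 8 rows; each row is the pose to reach, as a shift and turn from the pose commanded when the call began, along the tool's axes at that moment, turning the shorter way round; what a row does not reach only later rows make up. A row lasts 1/10 s, in which the tool goes at most 50 mm and 8.59 degrees, less where a joint would pass 70% of its speed; a pose out of reach is approached as far as the arm can. A call with a number of a shift or a turn outside -1 to 1 is refused whole. A call with a gripper value outside its range is refused whole. The fingers move at their own pace and stop on an object; "force" is the grip in N (left out, the last holds). Time passes only in rows, so rows that repeat a pose let the fingers close. It gives the time, the measured TCP pose, the force, the opening and the grip force at its end, in the units of the state.
- status.get_state(): the state, without advancing time (a new reading comes with each control period).
- imaging.capture(name): name is "side" or "top"; returns a dict with "img" (384x512x3 uint8, red, green, blue), "fov_y" (degrees; the focal length in pixels is half the picture's height over the tangent of half this angle, whatever the lens; pixels are square), "cx", "cy" (the principal point, pixels), "T" (4x4, takes a point from camera to world coordinates). Camera axes: x right, y down, z forward; pixel columns grow to the right and rows downward; lengths in mm; the calibration is good to about 2 mm. A picture is of the moment at which its call begins. There is no depth.
- ticket.finish_job(): hands the job in; it is judged then, once.
The state is a dict: "clock": time; "joint_pos": joint angles; "joint_velocities": joint speeds; "effort": joint torques, N m; "position": TCP position; "orientation": TCP orientation; "force": force on the tool from outside, world axes, zero at the start; "moment": the same for the moment, N m; "gripper_width": finger opening in mm; "grasp_force": force on a finger pad.
Only numpy, scipy, OpenCV 4.12 (cv2) and the standard library are available. Lean on these libraries where they do the work, as an engineer would, in place of code of your own. Each camera call takes 0.05 s, during which the arm holds its last target. There are 200 camera calls.

TASK

Pack the two lunches. In the long glass dish, lay the flat cool pack on the bottom with its long side along the dish, stand the wide low jar centred on top of the pack, and stand the carton upright on the dish's bottom beside the pack; in the square glass dish, stand the tall jar and the square metal tin upright on the bottom, side by side. Leave the smallest jar, the mug and the pepper mill where they are, and let go of everything.

Things in the scene. Friction and masses are not known exactly. Their poses are not given: they have to be found in the camera images.
- long_dish: Open rectangular clear glass food dish with greenish rim, loose on the counter, 0.9 kg, 200 mm (its x) by 140 mm (its y) outside, 52 mm deep outside; walls and bottom 6 mm thick, so inside 188 by 128 mm; the rim bead stands 4 mm higher and 2 mm farther out and in. Origin: centre of its underside; z up. The inner bottom is 6 mm above the origin.
- square_dish: Open square clear glass food dish with greenish rim, loose on the counter, 0.9 kg, 150 by 150 mm outside, 52 mm deep outside; walls and bottom 6 mm thick, so inside 138 by 138 mm; the rim bead stands 4 mm higher and 2 mm farther out and in. Origin: centre of its underside; z up. x and y run along its sides. The inner bottom is 6 mm above the origin.
- cool_pack: Hard grey plastic cool pack (freezer block) with a thin white line frame on its flat top: 90 mm (its x) by 60 mm (its y), 20 mm thick, lying flat on the counter, about 0.2 kg. Origin: centre of its underside; z up. 
- wide_jar: The wide low glass jar of red sauce with a flat steel screw lid as wide as the jar (plain cylinder), standing on the counter. 56 mm diameter, 46 mm high, about 0.2 kg. Origin: centre of its underside; z up. 
- tall_jar: The tall glass jar of red sauce with a flat steel screw lid as wide as the jar (plain cylinder), standing on the counter. 44 mm diameter, 80 mm high, about 0.2 kg. Origin: centre of its underside; z up. 
- small_jar: The smallest glass jar of red sauce with a flat steel screw lid as wide as the jar (plain cylinder), standing on the counter. 36 mm diameter, 46 mm high, 0.08 kg. Not part of either lunch: stays where it is. Origin: centre of its underside; z up. 
- tin: Square metal tin with a dark seam below its lid, 46 by 46 mm (x, y along its sides), 63 mm high (including the lid), standing, about 0.15 kg. Origin: centre of its underside; z up. 
- carton: Brown cardboard carton with pale panels on its broad sides, rigid: 56 mm (its x) by 34 mm (its y), 72 mm high, standing, about 0.1 kg. Origin: centre of its underside; z up. 
- mug: White mug, 76 mm across, 85 mm high, handle towards its y, beyond the dishes. Bystander: stays where it is. Origin: centre of its underside; z up. 
- mill: Dark wooden pepper mill, 52 mm across, 118 mm high, beyond the dishes. Bystander: stays where it is. Origin: centre of its underside; z up. 
Not all that is in view belongs to the job. Several things have the shape of the cool_pack; the one meant has the colours described above.

How it is judged:
By the outcome, as a careful person would: the job done as asked, in the order asked, and still so for the second after the job is handed in, with the robot touching nothing.
It also fails if it takes over 128 s, if anything falls off the work surface, if the arm or the gripper's body presses on something with over 40 N, if the wrist force passes 120 N, or if a joint passes its speed limit or range.

## Working session

There is one attempt and no reset: what is moved stays moved. The work goes in short steps, Python scripts to look and compute and a tool call to move; the robot and the scene stay as the last step left them, time stands still between calls to the robot, and variables do not carry over. Pictures are saved under pics/ and viewed, at most 14 in all, crops included, and the job is handed in when it is done.

Besides the shell and the picture viewer there is one more tool, called as name(argument=value, ...) on one line, values as JSON. arm_command: Moves the arm, as the interface text tells. Its arguments: {"type":"object","properties":{"series":{"type":"array"},"force":{"type":"number"}},"required":["series"]}

```bash
ls; mkdir -p pics; cat > h.py <<'E'
import numpy as np, cv2
from rig import status, imaging, ticket
def cap(n,f=None):
    c=imaging.capture(n); 
    if f: cv2.imwrite('pics/'+f,c['img'][:,:,::-1])
    return c
E
python3 - <<'E'
from h import *
for n in('top','side'):
    c=cap(n,n+'0.png'); print(n,{k:(np.round(v,3).tolist() if k=='T' else v) for k,v in c.items() if k!='img'})
print(status.get_state())
E
```

```text
pics
top {'fov_y': 57.32624047669944, 'cx': 256.6313004225889, 'cy': 191.83554243950383, 'T': [[0.052, -0.974, 0.22, 433.915], [-0.999, -0.052, 0.007, -1.942], [0.005, -0.22, -0.975, 962.023], [0.0, 0.0, 0.0, 1.0]]}
side {'fov_y': 42.818882526165936, 'cx': 253.4215022428625, 'cy': 194.1988553296974, 'T': [[0.923, -0.225, 0.313, 300.737], [-0.385, -0.555, 0.737, -748.454], [0.008, -0.801, -0.599, 635.658], [0.0, 0.0, 0.0, 1.0]]}
{'clock': 0.1, 'joint_pos': array([66.93833807, 34.37842789, -0.14364294, 91.67339576,  0.10406034,
       54.02324271, -4.57465019]), 'joint_velocities': array([-0.0268111 , -0.05310416,  0.08555601, -0.13378863,  0.04475646,
        0.04038635, -0.00115109]), 'effort': array([ 6.27293863e-03, -7.66547799e+01,  1.50228258e+00, -2.52934831e+01,
       -5.23273414e-02,  1.35734785e-02,  2.97699819e-05]), 'position': array([ 231.88432076, -686.4928681 ,  217.88422486]), 'orientation': array([-1.79925539e+02,  8.98999701e-03,  1.86668091e+01]), 'force': array([ 0.02956618, -0.0685859 ,  0.38645156]), 'moment': array([-0.02469073,  0.01267902,  0.00283561]), 'grasp_force': 0.0, 'gripper_width': 92.915243264397}
```

View pics/top0.png

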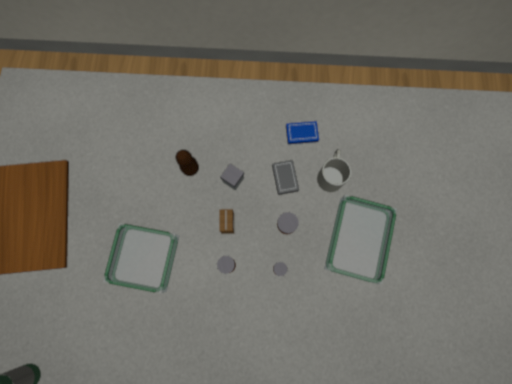

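View pics/side0.png

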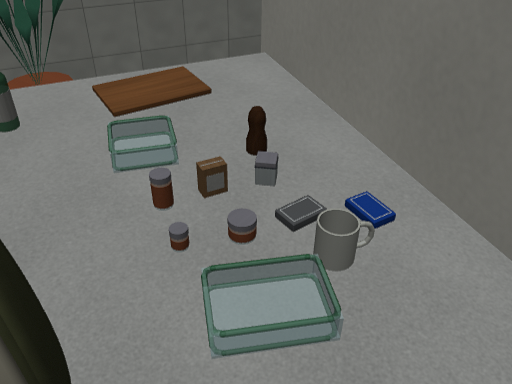

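The top view shows the long dish (361,239), square dish (141,257), grey pack (286,177) and blue pack (302,132). It also shows the wide jar (288,223), small jar (280,269), tall jar (226,264), carton (227,221), tin (232,176), mug (335,173) and mill (187,162). The side view has the same things: grey pack (301,211), blue pack (370,208), wide jar (242,225), small jar (179,236), tall jar (161,188), carton (212,177) and tin (266,168).

Lookalikes for the first reach (top view pixels): grey pack (286,177) and blue pack (302,132). The grey one with the white frame line fits the description. Next comes a close crop to check it.

```bash
python3 - <<'E'
from h import *
t=cv2.imread('pics/top0.png')[110:290,170:350]; s=cv2.imread('pics/side0.png')[90:280,100:400]
cv2.imwrite('pics/t1.png',cv2.resize(t,None,fx=3.3,fy=3.3,interpolation=cv2.INTER_CUBIC))
cv2.imwrite('pics/s1.png',cv2.resize(s,None,fx=2.6,fy=2.6,interpolation=cv2.INTER_CUBIC))
im=cv2.imread('pics/top0.png')
for n,(c,r) in dict(pack=(286,177),wide=(288,223),tall=(226,264),small=(280,269),tin=(232,174),carton=(227,222),counter=(255,240)).items(): print(n,im[r-1:r+2,c-1:c+2].mean((0,1)).round(), end=' ')
E
```

```text
pack [86. 86. 85.] wide [102.  99. 100.] tall [103.  99. 100.] small [101.  98.  99.] tin [102.  99. 100.] carton [ 64.  86. 105.] counter [121. 126. 126.]
```

View pics/t1.png

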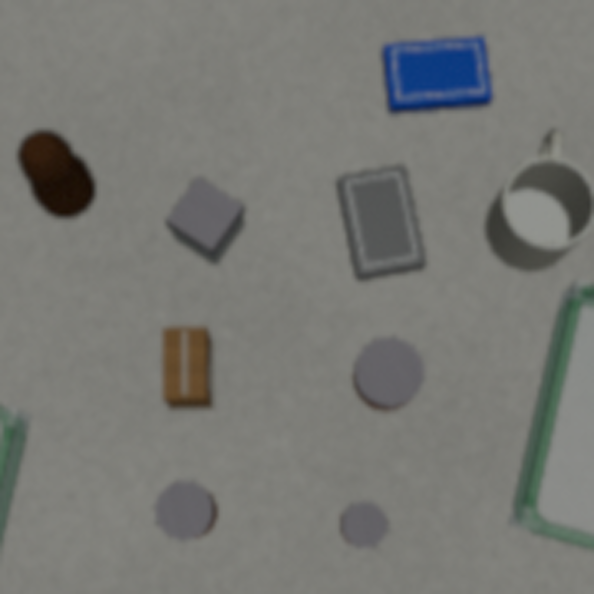

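View pics/s1.png

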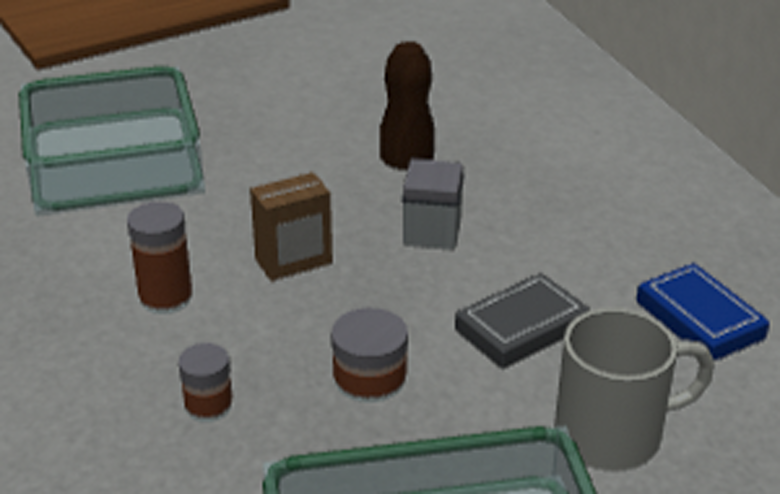

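The crops confirm it: the grey pack with the white frame is at (286,177) in the top view and (301,211) in the side view, and the blue one is the decoy. The three jar lids, the tin and the carton are clearly separated in both views.

```bash
cat >> h.py <<'E'
def K(c): 
    h,w=c['img'].shape[:2]; f=h/2/np.tan(np.radians(c['fov_y']/2)); return f
def ray(c,p):
    p=np.atleast_2d(p).astype(float); d=np.c_[(p[:,0]-c['cx'])/K(c),(p[:,1]-c['cy'])/K(c),np.ones(len(p))]
    return c['T'][:3,3], d@c['T'][:3,:3].T
def onz(c,p,z):
    o,d=ray(c,p); return o+d*((z-o[2])/d[:,2])[:,None]
def tri(c1,p1,c2,p2):
    o1,d1=ray(c1,p1);o2,d2=ray(c2,p2); A=np.c_[d1[0],-d2[0]]; s=np.linalg.lstsq(A,o2-o1,rcond=None)[0]
    a=o1+s[0]*d1[0]; b=o2+s[1]*d2[0]; return (a+b)/2, np.linalg.norm(a-b)
def proj(c,P):
    q=(np.atleast_2d(P)-c['T'][:3,3])@c['T'][:3,:3]; return np.c_[q[:,0]/q[:,2]*K(c)+c['cx'],q[:,1]/q[:,2]*K(c)+c['cy']]
E
python3 - <<'E'
from h import *
s=cv2.imread('pics/side0.png').astype(int)
for n,(c,r) in dict(widetop=(242,218),wideside=(242,229),talltop=(160,173),tallside=(160,182),smalltop=(179,228),smallside=(179,236),tintop=(267,157),tinside=(267,167),cartop=(212,163),carside=(205,180),packtop=(301,210),packside=(290,222),counter=(230,205),counter2=(200,150)).items(): print(n,s[r-1:r+2,c-1:c+2].mean((0,1)).round())
t=cv2.imread('pics/top0.png').astype(int)
for r in (169,172,175,178,181,184,186): print(r,[tuple(t[r,c]) for c in range(222,246,2)])
E
```

```text
widetop [104.  98.  98.]
wideside [60. 58. 58.]
talltop [104.  98.  99.]
tallside [60. 57. 58.]
smalltop [102.  96.  96.]
smallside [58. 56. 56.]
tintop [103.  97.  98.]
tinside [52. 50. 49.]
cartop [ 72.  88. 103.]
carside [35. 47. 58.]
packtop [74. 72. 70.]
packside [63. 62. 60.]
counter [124. 126. 125.]
counter2 [129. 132. 130.]
169 [(np.int64(121), np.int64(126), np.int64(126)), (np.int64(112), np.int64(116), np.int64(116)), (np.int64(103), np.int64(101), np.int64(102)), (np.int64(101), np.int64(98), np.int64(99)), (np.int64(102), np.int64(98), np.int64(99)), (np.int64(103), np.int64(99), np.int64(101)), (np.int64(103), np.int64(100), np.int64(101)), (np.int64(104), np.int64(101), np.int64(102)), (np.int64(105), np.int64(104), np.int64(106)), (np.int64(115), np.int64(119), np.int64(119)), (np.int64(118), np.int64(123), np.int64(123)), (np.int64(120), np.int64(125), np.int64(126))]
172 [(np.int64(110), np.int64(113), np.int64(114)), (np.int64(102), np.int64(99), np.int64(100)), (np.int64(103), np.int64(99), np.int64(101)), (np.int64(103), np.int64(98), np.int64(101)), (np.int64(10
[... 2408 characters left out ...]
)), (np.int64(109), np.int64(114), np.int64(113)), (np.int64(120), np.int64(125), np.int64(125)), (np.int64(120), np.int64(125), np.int64(125))]
186 [(np.int64(119), np.int64(124), np.int64(124)), (np.int64(118), np.int64(123), np.int64(123)), (np.int64(116), np.int64(121), np.int64(121)), (np.int64(102), np.int64(107), np.int64(106)), (np.int64(73), np.int64(75), np.int64(74)), (np.int64(62), np.int64(63), np.int64(61)), (np.int64(58), np.int64(57), np.int64(55)), (np.int64(65), np.int64(67), np.int64(64)), (np.int64(97), np.int64(101), np.int64(100)), (np.int64(119), np.int64(124), np.int64(124)), (np.int64(121), np.int64(127), np.int64(127)), (np.int64(120), np.int64(125), np.int64(125))]
```

```bash
cat >> h.py <<'E'
U=4
def up(img): return cv2.resize(img,None,fx=U,fy=U,interpolation=cv2.INTER_CUBIC).astype(int)
def blob(mask,seed):   # contour nearest to the seed pixel (largest within 15 px), in image pixels
    m=cv2.morphologyEx(mask.astype(np.uint8),cv2.MORPH_OPEN,np.ones((3,3),np.uint8))
    cs,_=cv2.findContours(m,cv2.RETR_EXTERNAL,cv2.CHAIN_APPROX_NONE)
    best=None
    for k in cs:
        q=(k[:,0,:]+.5)/U-.5; ctr=(q.min(0)+q.max(0))/2
        if np.hypot(*(ctr-seed))<15 and (best is None or len(q)>len(best)): best=q
    return best
def lidmask(a): return (a[...,2]-a[...,1]>-1)&(a[...,2]-a[...,0]>-1)&(a[...,1]>80)&(a[...,1]<112)
def cartonmask(a): return (a[...,0]-a[...,2]>14)&(a[...,0]>80)
def packmask(a): return (a.max(2)<104)&(a.max(2)-a.min(2)<10)
def rect(P):  # minAreaRect of xy points: centre, sides (long first), yaw of long side
    (cx,cy),(w,h),an=cv2.minAreaRect(P[:,:2].astype(np.float32))
    if w<h: w,h,an=h,w,an+90
    return np.round([cx,cy,w,h,(an+90)%180-90],1)
def poly(p):  # area centroid
    m=cv2.moments((p*16).astype(np.float32)); return np.array([m['m10'],m['m01']])/m['m00']/16
E
python3 - <<'E'
from h import *
T=cap('top');S=cap('side'); a=up(T['img']);b=up(S['img'])
ob=dict(wide=(lidmask,(288,223),(242,218),46),tall=(lidmask,(226,264),(160,174),80),small=(lidmask,(280,269),(179,228),46),
 tin=(lidmask,(232,175),(267,157),63),carton=(cartonmask,(227,221),(212,163),72),pack=(packmask,(286,177),(301,211),10))
for n,(f,pt,ps,z) in ob.items():
    p=blob(f(a),pt);q=blob(f(b),ps)
    if p is None or q is None: print(n,p is None,q is None);continue
    P=onz(T,p,z);Q=onz(S,q,z); X,e=tri(T,poly(p),S,poly(q))
    print(n,'tri',X.round(1),'gap',round(e,1),'top',rect(P),'side',rect(Q),'cent',poly(P[:,:2]).round(1),poly(Q[:,:2]).round(1))
def green(a): return (a[...,1]-a[...,0]>25)
for n,pt,ps in(('long',(361,239),(270,302)),('square',(141,257),(141,142))):
    p=blob(green(a),pt);q=blob(green(b),ps)
    print(n,'top@56',None if p is None else rect(onz(T,p,56)),'side',None if q is None else rect(onz(S,q,56)))
E
```

```text
wide tri [562.2 -80.7  45.5] gap 2.9 top [563.8 -81.6  52.5  51.5 -87. ] side [560.8 -80.7  55.   54.5  33.4] cent [563.7 -81. ] [560.7 -80.5]
tall tri [445.2  72.2  79.4] gap 3.0 top [446.6  72.2  40.4  39.4   3.8] side [443.9  72.   43.2  41.9  46.1] cent [446.8  71.9] [443.8  72. ]
small tri [442.1 -65.4  45.9] gap 3.0 top [443.5 -65.7  32.4  31.9   3. ] side [440.3 -65.2  35.   33.7  38.8] cent [443.6 -65.7] [440.7 -65.1]
tin tri [680.5  73.5  60.5] gap 2.2 top [681.1  72.9  44.8  44.3  59.5] side [678.2  70.5  48.2  47.   59.6] cent [681.  73.] [677.9  70.2]
carton tri [556.9  80.7  72.2] gap 3.1 top [557.4  79.6  61.   37.2   3.8] side [556.1  81.3  56.8  35.3   5.1] cent [558.8  80.4] [555.8  81.4]
pack tri [692.5 -71.5  10.1] gap 4.7 top [695.5 -72.3  95.5  63.8  13.4] side [693.4 -70.6 105.9  76.9  13.9] cent [695.5 -72.2] [691.5 -69.8]
long top@56 [ 550.  -321.5  223.1  106.6   21.1] side [ 526.5 -281.5  202.1  152.4  -12.6]
square top@56 [454.  300.5 149.2 134.2  -7.4] side [449.9 290.  154.1 151.1  82.6]
```

```bash
python3 - <<'E'
from h import *
T=cap('top');S=cap('side'); a=up(T['img']);b=up(S['img'])
for th in (10,14,18,22):
  g=lambda a:(a[...,1]-a[...,0]>th)
  for n,pt,ps in(('long',(361,239),(270,302)),('square',(141,257),(141,142))):
    p=blob(g(a),pt);q=blob(g(b),ps)
    print(th,n,'top@56',None if p is None else rect(onz(T,p,56)),'side',None if q is None else rect(onz(S,q,56)))
    if th==14:
        # inner bottom: pale, low green
        pass
x=cv2.resize(T['img'][180:300,90:410,::-1],None,fx=2.5,fy=2.5,interpolation=cv2.INTER_CUBIC); 
y=cv2.resize(S['img'][90:360,90:350,::-1],None,fx=1.11,fy=1.11)
cv2.imwrite('pics/d1.png',np.vstack([x,cv2.copyMakeBorder(y,0,0,0,800-y.shape[1],cv2.BORDER_CONSTANT)])[:600])
E
```

```text
10 long top@56 [ 531.8 -271.1  205.1  150.6  -12.6] side [ 524.2 -292.5  203.7  177.1  -12.6]
10 square top@56 [452.7 288.5 162.9 153.7  82.4] side [445.3 254.2 233.  153.4  82.5]
14 long top@56 [ 531.8 -271.4  203.6  149.   -12.5] side [ 524.2 -292.4  203.1  176.1  -12.6]
14 square top@56 [452.8 288.6 161.2 152.4  82.5] side [445.3 254.6 230.2 152.9  82.2]
18 long top@56 [ 531.9 -271.7  202.1  146.9  -12.7] side [ 524.2 -292.2  202.8  175.2  -12.5]
18 square top@56 [453.  290.5 156.5 151.3  82.6] side [445.3 254.8 227.2 152.2  82.4]
22 long top@56 [ 532.  -273.1  200.   143.2  -12.6] side [ 524.3 -292.   202.3  174.1  -12.6]
22 square top@56 [454.2 300.3 150.3 135.8  -7.3] side [449.8 289.4 156.4 151.8  82.6]
```

View pics/d1.png

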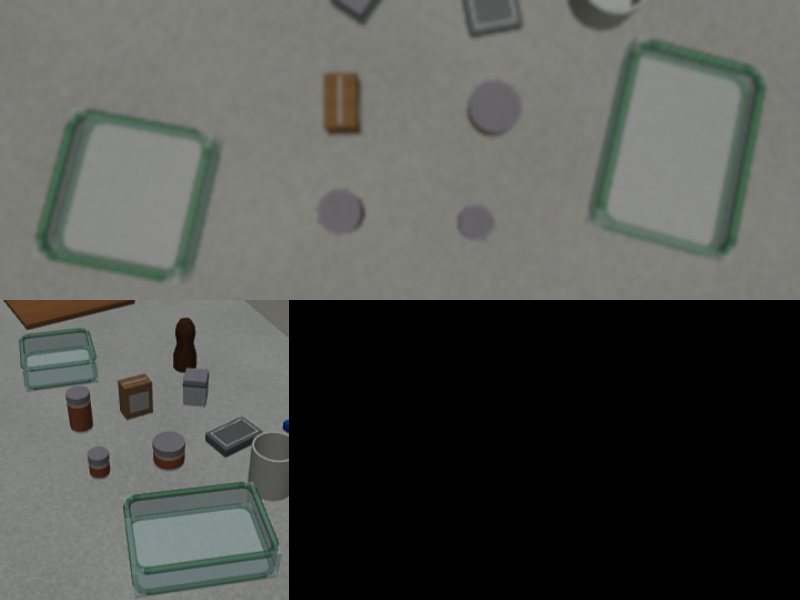

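The picture shows both dishes empty, with green rims: square at about (40–215, 110–280) and long at about (595–765, 40–255) in the top crop. My next step is to check the dish poses by triangulating a rim corner and overlaying them, and to locate the bystanders.

```bash
cat >> h.py <<'E'
from scipy.spatial.transform import Rotation as Rn
DISH={'long':(529.5,-276,-12.6,100,70),'square':(451.5,291,-7.4,75,75)}
def indish(d,x,y):
    X,Y,a=DISH[d][:3]; a=np.radians(a); return np.array([X+x*np.cos(a)-y*np.sin(a),Y+x*np.sin(a)+y*np.cos(a)])
def go(x,y,z,yaw):   # shares of the move from the measured pose to a pose pointing down
    s=status.get_state(); R=Rn.from_euler('xyz',s['orientation'],degrees=True); Rt=Rn.from_euler('xyz',[180,0,yaw],degrees=True)
    d=np.array([x,y,z])-s['position']; v=(R.inv()*Rt).as_rotvec(degrees=True)
    print('dist',np.round(np.linalg.norm(d),1),'translation',np.round(R.inv().apply(d)/250,4).tolist(),'rotation',np.round(v/180,4).tolist())
E
python3 - <<'E'
from h import *
T=cap('top');S=cap('side'); a=up(T['img']);b=up(S['img'])
dark=lambda a:(a.max(2)<60)&(a[...,0]-a[...,2]>8)
p=blob(dark(a),(187,162));q=blob(dark(b),(257,132))
for n,z in(('base',0),):
    lo=p[np.argmax(p[:,1])]; bot=q[np.argmax(q[:,1])]
    print('mill top-view', rect(onz(T,p,0)),'base tri',tri(T,lo,S,bot), 'base side ray',onz(S,bot,0).round(), 'base top ray',onz(T,lo,0).round())
print('mug top rim centre top@85',onz(T,(336,171),85).round(),'side',onz(S,(337,223),85).round())
# rim corner (+x,-y) of long dish, (-x,+y) of square
ti=T['img'].copy();si=S['img'].copy()
for d,(X,Y,A,hx,hy) in DISH.items():
    for z,e,col in((56,2,(255,0,0)),(0,0,(255,255,0))):
        P=np.array([[*indish(d,i*(hx+e),j*(hy+e)),z] for i,j in((-1,-1),(1,-1),(1,1),(-1,1))])
        for c,im in((T,ti),(S,si)): 
            cv2.polylines(im,[np.round(proj(c,P)*16).astype(int).reshape(-1,1,2)],True,col,1,cv2.LINE_AA,4)
            print(d,z,proj(c,P).round(1).tolist())
x=cv2.resize(ti[190:290,90:410],None,fx=2.5,fy=2.5,interpolation=cv2.INTER_CUBIC);y=si[100:360,90:350]
y=cv2.resize(y,None,fx=1.34,fy=1.34,interpolation=cv2.INTER_CUBIC)
cv2.imwrite('pics/d2.png',np.vstack([x,cv2.copyMakeBorder(y,0,0,0,800-y.shape[1],cv2.BORDER_CONSTANT)])[:600,:,::-1])
E
```

```text
mill top-view [727.2 209.   80.4  49.   30.3] base tri (array([698.83181184, 205.12092977, -15.62776983]), np.float64(9.823296287904842)) base side ray [[694. 182.   0.]] base top ray [[690. 203.   0.]]
mug top rim centre top@85 [[ 698. -199.   85.]] side [[ 692. -203.   85.]]
long 56 [[383.3, 286.1], [398.2, 208.5], [344.6, 194.0], [327.1, 270.2]]
long 56 [[208.6, 337.1], [346.1, 317.8], [318.9, 251.4], [199.7, 265.6]]
long 0 [[375.2, 284.2], [389.4, 212.5], [340.1, 199.2], [323.8, 269.7]]
long 0 [[211.6, 359.3], [340.1, 340.4], [315.3, 275.3], [202.8, 289.5]]
square 56 [[162.2, 294.6], [176.5, 233.4], [118.4, 222.6], [102.0, 283.0]]
square 56 [[108.8, 153.3], [178.2, 144.3], [169.4, 113.8], [106.6, 121.0]]
square 0 [[167.1, 292.3], [180.1, 236.1], [126.7, 226.2], [111.9, 281.7]]
square 0 [[113.8, 173.6], [179.2, 164.5], [170.7, 133.7], [111.2, 141.1]]
```

View pics/d2.png

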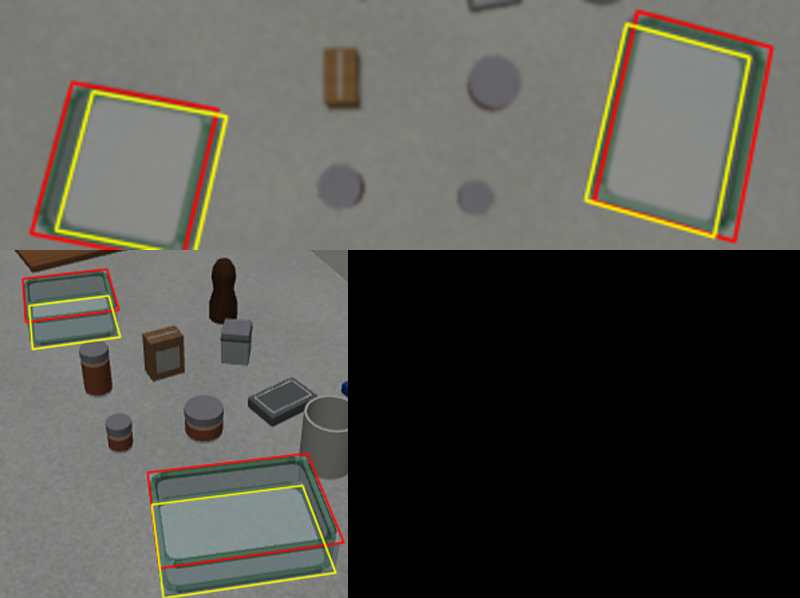

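The overlay fits both dishes to about 2–3 mm: rim outlines match in both views, the long dish at yaw −12.6 and the square dish at yaw −7.4. The mug is near (695,−201) and the mill near (705,208). Next I move over the pack.

```bash
python3 -c "
from h import *
go(460,-380,200,13.6); go(693,-71.3,150,13.6)
for n in((-36,0),(50,0)): print(indish('long',*n))
for n in((0,-33),(0,33)): print(indish('square',*n))"
```

```text
dist 382.7 translation [1.2568, -0.8707, 0.0742] rotation [-0.0001, 0.0, 0.0281]
dist 772.0 translation [2.535, -1.7422, 0.2743] rotation [-0.0001, 0.0, 0.0281]
[ 494.36699657 -268.14684331]
[ 578.2958381  -286.90716207]
[447.24974531 258.27485164]
[455.75025469 323.72514836]
```

arm_command(series=[{"translation": [0.2, -0.14, 0], "rotation": [0, 0, 0], "jaw": 1}, {"translation": [0.4, -0.28, 0], "rotation": [0, 0, 0], "jaw": 1}, {"translation": [0.6, -0.42, 0], "rotation": [0, 0, 0], "jaw": 1}, {"translation": [0.85, -0.58, 0], "rotation": [0, 0, 0], "jaw": 1}, {"translation": [0.85, -0.58, 0], "rotation": [0, 0, 0], "jaw": 1}, {"translation": [0.85, -0.58, 0], "rotation": [0, 0, 0], "jaw": 1}, {"translation": [0.85, -0.58, 0], "rotation": [0, 0, 0], "jaw": 1}, {"translation": [0.85, -0.58, 0], "rotation": [0, 0, 0], "jaw": 1}], force=20)

```text
clock: 1.2
position: [386.0, -482.7, 218.7]
orientation: [180.0, 0.0, 18.6]
force: [-0.3, -0.9, -0.1]
gripper_width: 92.9
grasp_force: 0.0
```

arm_command(series=[{"translation": [0.2, -0.14, 0], "rotation": [0, 0, 0], "jaw": 1}, {"translation": [0.4, -0.28, 0], "rotation": [0, 0, 0], "jaw": 1}, {"translation": [0.6, -0.42, 0], "rotation": [0, 0, 0], "jaw": 1}, {"translation": [0.85, -0.58, 0], "rotation": [0, 0, 0.028], "jaw": 1}, {"translation": [0.85, -0.58, 0], "rotation": [0, 0, 0.028], "jaw": 1}, {"translation": [0.85, -0.58, 0], "rotation": [0, 0, 0.028], "jaw": 1}, {"translation": [0.85, -0.58, 0], "rotation": [0, 0, 0.028], "jaw": 1}, {"translation": [0.85, -0.58, 0], "rotation": [0, 0, 0.028], "jaw": 1}])

```text
clock: 2.0
position: [540.5, -278.8, 218.4]
orientation: [180.0, 0.1, 13.5]
force: [-0.1, -1.0, 0.6]
gripper_width: 92.8
grasp_force: 0.0
```

```bash
python3 -c "
from h import *
go(693,-71.3,60,13.6)"
```

```text
dist 302.3 translation [0.7872, -0.6657, 0.6322] rotation [0.0003, 0.0004, -0.0008]
```

arm_command(series=[{"translation": [0.15, -0.13, 0], "rotation": [0, 0, 0], "jaw": 1}, {"translation": [0.3, -0.26, 0], "rotation": [0, 0, 0], "jaw": 1}, {"translation": [0.45, -0.39, 0], "rotation": [0, 0, 0], "jaw": 1}, {"translation": [0.6, -0.52, 0.1], "rotation": [0, 0, 0], "jaw": 1}, {"translation": [0.787, -0.666, 0.2], "rotation": [0, 0, 0], "jaw": 1}, {"translation": [0.787, -0.666, 0.35], "rotation": [0, 0, 0], "jaw": 1}, {"translation": [0.787, -0.666, 0.5], "rotation": [0, 0, 0], "jaw": 1}, {"translation": [0.787, -0.666, 0.6], "rotation": [0, 0, 0], "jaw": 1}])

```text
clock: 2.8
position: [692.4, -70.7, 65.6]
orientation: [180.0, 0.2, 13.5]
force: [0.2, -0.4, -0.0]
gripper_width: 93.2
grasp_force: 0.0
```

```bash
python3 -c "
from h import *
go(693,-71.3,7,13.6)"
```

```text
dist 58.6 translation [0.0025, 0.0028, 0.2343] rotation [0.0001, 0.001, -0.0006]
```

arm_command(series=[{"translation": [0.002, 0.003, 0.1], "rotation": [0, 0, 0], "jaw": 1}, {"translation": [0.002, 0.003, 0.18], "rotation": [0, 0, 0], "jaw": 1}, {"translation": [0.002, 0.003, 0.234], "rotation": [0, 0, 0], "jaw": 1}, {"translation": [0.002, 0.003, 0.234], "rotation": [0, 0, 0], "jaw": 0.2}, {"translation": [0.002, 0.003, 0.234], "rotation": [0, 0, 0], "jaw": 0.2}, {"translation": [0.002, 0.003, 0.234], "rotation": [0, 0, 0], "jaw": 0.2}, {"translation": [0.002, 0.003, 0.234], "rotation": [0, 0, 0], "jaw": 0.2}, {"translation": [0.002, 0.003, 0.234], "rotation": [0, 0, 0], "jaw": 0.2}], force=25)

```text
clock: 3.6
position: [695.4, -69.3, 11.3]
orientation: [179.9, -0.1, 13.6]
force: [0.1, -3.5, 3.8]
gripper_width: 59.8
grasp_force: 25.0
```

```bash
python3 -c "
from h import *
cap('side','g1.png');cap('top')
for i in range(3):
  s=status.get_state(); print(s['position'],s['force'],s['joint_velocities'].round(1),s['gripper_width'])
go(694,-70,140,13.6)"
```

```text
[695.35912159 -69.25789421  11.29305635] [ 0.07480037 -2.87990092  5.87182855] [-0.1  0.1 -0.1 -0.1  0.   0.2  0.1] 59.840908241375324
[695.35912159 -69.25789421  11.29305635] [ 0.07480037 -2.87990092  5.87182855] [-0.1  0.1 -0.1 -0.1  0.   0.2  0.1] 59.840908241375324
[695.35912159 -69.25789421  11.29305635] [ 0.07480037 -2.87990092  5.87182855] [-0.1  0.1 -0.1 -0.1  0.   0.2  0.1] 59.840908241375324
dist 128.7 translation [-0.0051, 0.0023, -0.5148] rotation [0.0004, -0.0006, 0.0001]
```

View pics/g1.png

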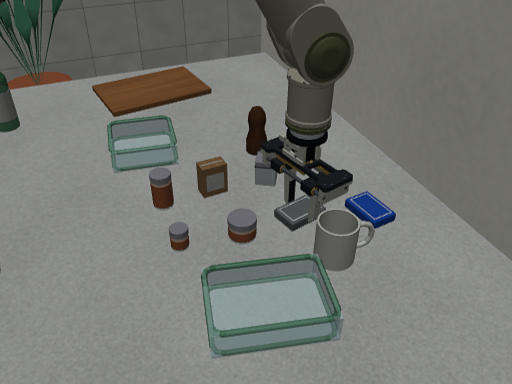

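The side view shows the fingers straddling the grey pack at (301,210), with the gripper body clear of the mug at (337,215). Lifting now.

arm_command(series=[{"translation": [0, 0, -0.04], "rotation": [0, 0, 0], "jaw": 0.2}, {"translation": [0, 0, -0.1], "rotation": [0, 0, 0], "jaw": 0.2}, {"translation": [0, 0, -0.2], "rotation": [0, 0, 0], "jaw": 0.2}, {"translation": [0, 0, -0.3], "rotation": [0, 0, 0], "jaw": 0.2}, {"translation": [0, 0, -0.4], "rotation": [0, 0, 0], "jaw": 0.2}, {"translation": [0, 0, -0.5], "rotation": [0, 0, 0], "jaw": 0.2}, {"translation": [0, 0, -0.5], "rotation": [0, 0, 0], "jaw": 0.2}, {"translation": [0, 0, -0.5], "rotation": [0, 0, 0], "jaw": 0.2}])

```text
clock: 4.5
position: [694.4, -68.2, 135.9]
orientation: [180.0, -0.1, 13.6]
force: [-0.8, 0.5, -2.6]
gripper_width: 59.7
grasp_force: 25.0
```

```bash
python3 -c "
from h import *
s=status.get_state(); print(s['position'],s['force'],s['gripper_width'])
go(494.4,-268.1,130,-12.6)"
```

```text
[694.44494642 -68.22645814 135.86907969] [-0.83227941  0.5060377  -2.58038788] 59.72141996444618
dist 282.8 translation [-0.9662, 0.5882, 0.0225] rotation [-0.0001, -0.0003, 0.1458]
```

arm_command(series=[{"translation": [-0.16, 0.1, 0], "rotation": [0, 0, 0.036], "jaw": 0.2}, {"translation": [-0.32, 0.2, 0], "rotation": [0, 0, 0.073], "jaw": 0.2}, {"translation": [-0.48, 0.3, 0], "rotation": [0, 0, 0.11], "jaw": 0.2}, {"translation": [-0.64, 0.4, 0], "rotation": [0, 0, 0.146], "jaw": 0.2}, {"translation": [-0.8, 0.49, 0.05], "rotation": [0, 0, 0.146], "jaw": 0.2}, {"translation": [-0.966, 0.588, 0.15], "rotation": [0, 0, 0.146], "jaw": 0.2}, {"translation": [-0.966, 0.588, 0.22], "rotation": [0, 0, 0.146], "jaw": 0.2}, {"translation": [-0.966, 0.588, 0.22], "rotation": [0, 0, 0.146], "jaw": 0.2}])

```text
clock: 5.3
position: [491.2, -268.6, 77.3]
orientation: [-180.0, 0.3, -12.8]
force: [-1.1, -0.1, -1.6]
gripper_width: 59.3
grasp_force: 25.0
```

```bash
python3 -c "
from h import *
c=cap('side'); s=status.get_state(); print(s['position'],s['force'],s['gripper_width'])
go(494.4,-268.1,18,-12.6)
cv2.imwrite('pics/p1.png',cv2.resize(c['img'][180:360,180:360,::-1],None,fx=3,fy=3,interpolation=cv2.INTER_CUBIC))"
```

```text
[ 493.20730105 -267.80987511   78.58360026] [ 0.44977464 -0.06392308 -2.05328666] 59.818623001581344
dist 60.6 translation [0.0058, 0.0003, 0.2423] rotation [-0.0003, 0.0012, -0.0005]
```

View pics/p1.png

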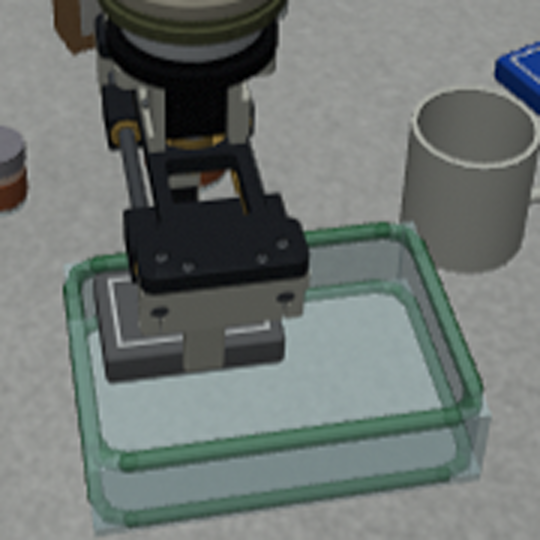

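The crop shows the pack held level over the −x half of the long dish (pack at about (105–285, 275–380)), with the finger about 2 mm off its centre. Lowering it now, shifted slightly to +x.

arm_command(series=[{"translation": [0.016, 0, 0.06], "rotation": [0, 0, 0], "jaw": 0.2}, {"translation": [0.016, 0, 0.12], "rotation": [0, 0, 0], "jaw": 0.2}, {"translation": [0.016, 0, 0.17], "rotation": [0, 0, 0], "jaw": 0.2}, {"translation": [0.016, 0, 0.2], "rotation": [0, 0, 0], "jaw": 0.2}, {"translation": [0.016, 0, 0.22], "rotation": [0, 0, 0], "jaw": 0.2}, {"translation": [0.016, 0, 0.235], "rotation": [0, 0, 0], "jaw": 0.2}, {"translation": [0.016, 0, 0.235], "rotation": [0, 0, 0], "jaw": 0.2}, {"translation": [0.016, 0, 0.235], "rotation": [0, 0, 0], "jaw": 0.2}])

```text
clock: 6.15
position: [498.5, -269.3, 21.6]
orientation: [180.0, -0.0, -12.7]
force: [-0.3, 0.5, -2.4]
gripper_width: 59.7
grasp_force: 25.0
```

```bash
python3 -c "
from h import *
s=status.get_state(); print(s['position'],s['force'],s['gripper_width'])"
```

```text
[ 498.49699955 -269.25935159   21.62620489] [-0.2506495   0.50223223 -2.42499577] 59.67810639996048
```

arm_command(series=[{"translation": [-0.004, 0, 0.008], "rotation": [0, 0, 0], "jaw": 0.2}, {"translation": [-0.004, 0, 0.012], "rotation": [0, 0, 0], "jaw": 0.2}, {"translation": [-0.004, 0, 0.016], "rotation": [0, 0, 0], "jaw": 0.2}, {"translation": [-0.004, 0, 0.016], "rotation": [0, 0, 0], "jaw": 0.2}])

```text
clock: 6.55
position: [497.4, -269.0, 17.3]
orientation: [180.0, -0.0, -12.7]
force: [-0.6, -0.4, -1.9]
gripper_width: 59.9
grasp_force: 25.0
```

arm_command(series=[{"translation": [0, 0, 0.004], "rotation": [0, 0, 0], "jaw": 0.2}, {"translation": [0, 0, 0.008], "rotation": [0, 0, 0], "jaw": 0.2}, {"translation": [0, 0, 0.012], "rotation": [0, 0, 0], "jaw": 0.2}, {"translation": [0, 0, 0.012], "rotation": [0, 0, 0], "jaw": 0.2}])

```text
clock: 6.95
position: [497.6, -269.1, 16.8]
orientation: [180.0, -0.1, -12.6]
force: [-4.0, 3.5, 31.4]
gripper_width: 60.2
grasp_force: 25.0
```

arm_command(series=[{"translation": [0, 0, -0.009], "rotation": [0, 0, 0], "jaw": 0.2}, {"translation": [0, 0, -0.009], "rotation": [0, 0, 0], "jaw": 0.55}, {"translation": [0, 0, -0.009], "rotation": [0, 0, 0], "jaw": 0.55}, {"translation": [0, 0, -0.009], "rotation": [0, 0, 0], "jaw": 0.55}, {"translation": [0, 0, -0.06], "rotation": [0, 0, 0], "jaw": 0.55}, {"translation": [0, 0, -0.2], "rotation": [0, 0, 0], "jaw": 0.55}, {"translation": [0, 0, -0.4], "rotation": [0, 0, 0], "jaw": 0.55}, {"translation": [0, 0, -0.5], "rotation": [0, 0, 0], "jaw": 0.7}])

```text
clock: 7.75
position: [498.0, -269.5, 143.2]
orientation: [180.0, -0.2, -12.7]
force: [0.3, 1.0, -0.7]
gripper_width: 76.2
grasp_force: 0.0
```

```bash
python3 -c "
from h import *
s=status.get_state(); print(s['position'],s['force'],s['gripper_width'])
go(562.2,-80.7,100,-12.6)"
```

```text
[ 498.04146492 -269.53773631  143.19388529] [ 0.33897076  1.00492098 -0.65301257] 76.20197644091269
dist 204.1 translation [0.0841, -0.7934, 0.1725] rotation [0.0002, -0.001, -0.0004]
```

arm_command(series=[{"translation": [0.02, -0.18, 0], "rotation": [0, 0, 0], "jaw": 1}, {"translation": [0.04, -0.36, 0], "rotation": [0, 0, 0], "jaw": 1}, {"translation": [0.06, -0.54, 0], "rotation": [0, 0, 0], "jaw": 1}, {"translation": [0.08, -0.72, 0.05], "rotation": [0, 0, 0], "jaw": 1}, {"translation": [0.084, -0.793, 0.15], "rotation": [0, 0, 0], "jaw": 1}, {"translation": [0.084, -0.793, 0.25], "rotation": [0, 0, 0], "jaw": 1}, {"translation": [0.084, -0.793, 0.25], "rotation": [0, 0, 0], "jaw": 1}, {"translation": [0.084, -0.793, 0.25], "rotation": [0, 0, 0], "jaw": 1}])

```text
clock: 8.55
position: [561.0, -80.6, 77.4]
orientation: [180.0, 0.0, -12.7]
force: [-0.5, -0.7, 0.1]
gripper_width: 92.8
grasp_force: 0.0
```

```bash
python3 - <<'E'
from h import *
T=cap('top');S=cap('side'); a=up(T['img']);b=up(S['img'])
ps=proj(S,[*indish('long',-36,0),20])[0]; pt=proj(T,[*indish('long',-36,0),20])[0]; print(pt,ps)
for nm,c,im,p in(('top',T,a,pt),('side',S,b,ps)):
    m=(im.max(2)<104)&(im.max(2)-im.min(2)<12)
    q=blob(m,p)
    if q is not None: print(nm,rect(onz(c,q,16)),poly(onz(c,q,16)[:,:2]))
for n,c,im,p in(('top',T,a,(361,239)),('side',S,b,(270,302))):
    q=blob(im[...,1]-im[...,0]>(14 if n=='top' else 25),p)
    if q is not None: print('dish',n,rect(onz(c,q,56)))
cv2.imwrite('pics/a1.png',np.hstack([cv2.resize(c['img'][r:r+150,k:k+150,::-1],(390,390),interpolation=cv2.INTER_CUBIC) for c,r,k in((T,160,260),(S,220,195))]))
go(562.2,-80.7,14,-12.6)
E
```

```text
[356.50976676 253.12763142] [246.21595054 308.50177466]
side [ 495.5 -265.5   92.9   69.4  -12.6] [ 495.3361201  -265.59556625]
dish top [ 566.9 -325.3  206.2   98.2   26.6]
dish side [ 525.8 -285.   202.1  159.6  -12.6]
dist 64.2 translation [0.0014, -0.0019, 0.2567] rotation [0.0, -0.0004, -0.0007]
```

View pics/a1.png

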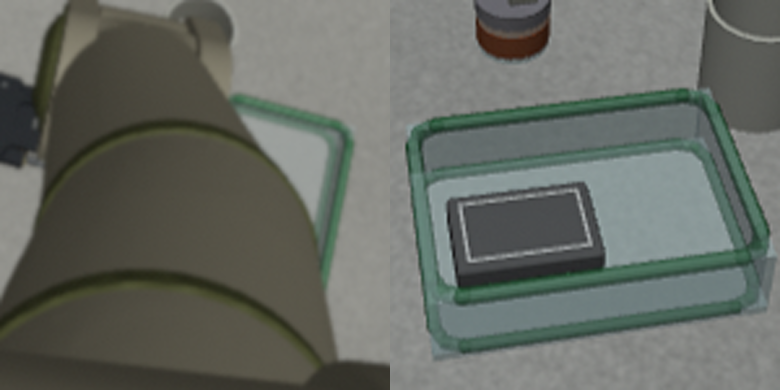

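The pack lies flat at the −x end of the long dish, aligned with it (side crop (450–605, 185–285)). The arm hides the dish in the top view. Now I grasp the wide jar.

arm_command(series=[{"translation": [0.002, -0.002, 0.1], "rotation": [0, 0, 0], "jaw": 1}, {"translation": [0.002, -0.002, 0.18], "rotation": [0, 0, 0], "jaw": 1}, {"translation": [0.002, -0.002, 0.25], "rotation": [0, 0, 0], "jaw": 1}, {"translation": [0.002, -0.002, 0.25], "rotation": [0, 0, 0], "jaw": 1}, {"translation": [0.002, -0.002, 0.25], "rotation": [0, 0, 0], "jaw": 0.1}, {"translation": [0.002, -0.002, 0.25], "rotation": [0, 0, 0], "jaw": 0.1}, {"translation": [0.002, -0.002, 0.25], "rotation": [0, 0, 0], "jaw": 0.1}, {"translation": [0.002, -0.002, 0.25], "rotation": [0, 0, 0], "jaw": 0.1}])

```text
clock: 9.45
position: [562.3, -79.8, 15.2]
orientation: [-180.0, -0.1, -12.7]
force: [0.4, 0.5, -0.1]
gripper_width: 65.5
grasp_force: 0.0
```

```bash
python3 - <<'E'
from h import *
S=cap('side'); b=up(S['img']); s=status.get_state(); print(s['position'],s['force'],s['gripper_width'])
q=blob(packm:=((b.max(2)<104)&(b.max(2)-b.min(2)<12)),(246,306))
# bright frame line inside the pack silhouette
m=np.zeros(b.shape[:2],np.uint8); cv2.fillPoly(m,[((q+.5)*U-.5).astype(int)],1); 
m=cv2.erode(m,np.ones((9,9)))
g=(m>0)&(b.mean(2)>95); ys,xs=np.nonzero(g); P=onz(S,np.c_[(xs+.5)/U-.5,(ys+.5)/U-.5],26); print('frame',len(xs),rect(P))
for v in (70,80,90):
  t=blob(b.mean(2)<v,(246,306)); 
  if t is not None: print(v,rect(onz(S,t,26)))
E
```

```text
[562.17278816 -79.74096824  14.97068695] [ 0.90300677 -0.44003594  0.265348  ] 61.7339064278501
frame 4790 [ 494.5 -267.5   78.    49.2  -12.6]
70 [ 491.2 -276.1   89.4   68.3  -12.4]
80 [ 491.  -276.    91.2   71.6  -12.6]
```

arm_command(series=[{"translation": [0, 0, 0], "rotation": [0, 0, 0], "jaw": 0.1}, {"translation": [0, 0, 0], "rotation": [0, 0, 0], "jaw": 0.1}, {"translation": [0, 0, 0], "rotation": [0, 0, 0], "jaw": 0.1}, {"translation": [0, 0, 0], "rotation": [0, 0, 0], "jaw": 0.1}, {"translation": [0, 0, -0.05], "rotation": [0, 0, 0], "jaw": 0.1}, {"translation": [0, 0, -0.2], "rotation": [0, 0, 0], "jaw": 0.1}, {"translation": [0, 0, -0.4], "rotation": [0, 0, 0], "jaw": 0.1}, {"translation": [0, 0, -0.4], "rotation": [0, 0, 0], "jaw": 0.1}])

```text
clock: 10.3
position: [564.6, -80.2, 120.1]
orientation: [-179.9, -0.5, -12.7]
force: [0.4, -0.2, -1.1]
gripper_width: 55.7
grasp_force: 25.0
```

```bash
python3 - <<'E'
from h import *
s=status.get_state(); print(s['position'],s['force'],s['gripper_width'],s['grasp_force'])
go(496,-267.5,110,-12.6)
E
```

```text
[564.62314962 -80.227182   120.11228673] [ 0.44005378 -0.16925226 -1.0547254 ] 55.73381996379251 24.99972403049469
dist 199.7 translation [-0.1037, 0.7911, 0.0385] rotation [-0.0004, -0.0026, -0.0004]
```

arm_command(series=[{"translation": [-0.02, 0.18, 0], "rotation": [0, 0, 0], "jaw": 0.1}, {"translation": [-0.04, 0.36, 0], "rotation": [0, 0, 0], "jaw": 0.1}, {"translation": [-0.07, 0.54, 0], "rotation": [0, 0, 0], "jaw": 0.1}, {"translation": [-0.09, 0.7, 0], "rotation": [0, 0, 0], "jaw": 0.1}, {"translation": [-0.1, 0.79, 0.05], "rotation": [0, 0, 0], "jaw": 0.1}, {"translation": [-0.1, 0.79, 0.1], "rotation": [0, 0, 0], "jaw": 0.1}, {"translation": [-0.1, 0.79, 0.1], "rotation": [0, 0, 0], "jaw": 0.1}, {"translation": [-0.1, 0.79, 0.1], "rotation": [0, 0, 0], "jaw": 0.1}])

```text
clock: 11.1
position: [494.4, -265.5, 89.0]
orientation: [-179.9, 0.1, -12.6]
force: [-0.1, -0.3, -1.1]
gripper_width: 55.5
grasp_force: 25.0
```

```bash
python3 - <<'E'
from h import *
S=cap('side');s=status.get_state(); print(s['position'],s['force'],s['gripper_width'],s['grasp_force'])
go(496,-267.5,48,-12.6)
E
```

```text
[ 494.76811643 -265.49879756   89.35809886] [ 1.37317634 -0.5695247  -1.33557718] 55.78768815607615 24.999834448099136
dist 41.4 translation [0.0066, 0.0069, 0.1654] rotation [-0.0002, 0.0001, 0.0003]
```

arm_command(series=[{"translation": [0.007, 0.007, 0.06], "rotation": [0, 0, 0], "jaw": 0.1}, {"translation": [0.007, 0.007, 0.12], "rotation": [0, 0, 0], "jaw": 0.1}, {"translation": [0.007, 0.007, 0.16], "rotation": [0, 0, 0], "jaw": 0.1}, {"translation": [0.007, 0.007, 0.172], "rotation": [0, 0, 0], "jaw": 0.1}, {"translation": [0.007, 0.007, 0.172], "rotation": [0, 0, 0], "jaw": 0.1}, {"translation": [0.007, 0.007, 0.172], "rotation": [0, 0, 0], "jaw": 0.1}, {"translation": [0.007, 0.007, 0.172], "rotation": [0, 0, 0], "jaw": 0.1}, {"translation": [0.007, 0.007, 0.172], "rotation": [0, 0, 0], "jaw": 0.1}])

```text
clock: 11.95
position: [495.8, -269.2, 46.8]
orientation: [180.0, -0.0, -12.7]
force: [-0.1, 0.5, -1.4]
gripper_width: 55.7
grasp_force: 25.0
```

```bash
python3 - <<'E'
from h import *
S=cap('side');s=status.get_state(); print(s['position'],s['force'],s['gripper_width'],s['grasp_force'])
go(496,-267.5,41,-12.6)
cv2.imwrite('pics/a2.png',cv2.resize(S['img'][220:360,190:350,::-1],(640,560),interpolation=cv2.INTER_CUBIC))
E
```

```text
[ 495.7219416  -269.17437752   46.77546235] [ 0.30345531  0.06629929 -1.54858034] 55.62658314232598 24.99981388449669
dist 6.0 translation [-0.0004, -0.0068, 0.0231] rotation [0.0, -0.0002, -0.0003]
```

View pics/a2.png

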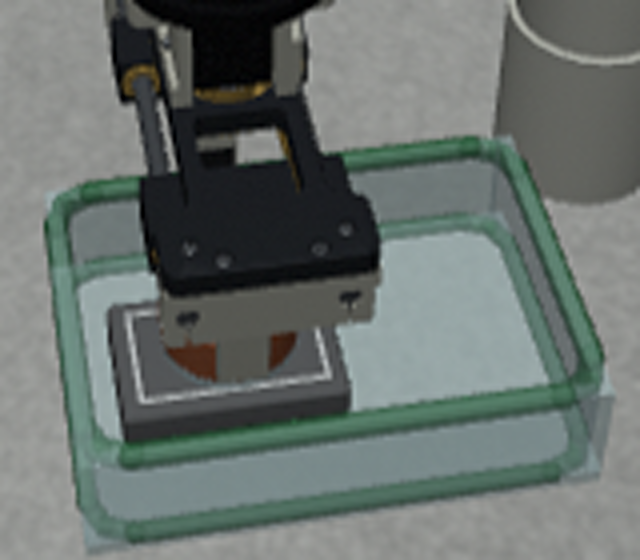

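The jar hangs a few mm above the pack, its bottom centred within the frame line to about 2 mm (jar column about 232, frame 143–330). Lowering to contact.

arm_command(series=[{"translation": [0, 0, 0.008], "rotation": [0, 0, 0], "jaw": 0.1}, {"translation": [0, 0, 0.014], "rotation": [0, 0, 0], "jaw": 0.1}, {"translation": [0, 0, 0.018], "rotation": [0, 0, 0], "jaw": 0.1}, {"translation": [0, 0, 0.02], "rotation": [0, 0, 0], "jaw": 0.1}, {"translation": [0, 0, 0.02], "rotation": [0, 0, 0], "jaw": 0.1}])

```text
clock: 12.5
position: [495.5, -269.0, 41.2]
orientation: [-180.0, 0.0, -12.7]
force: [-0.1, 0.4, -1.3]
gripper_width: 55.5
grasp_force: 25.0
```

arm_command(series=[{"translation": [0, 0, 0.003], "rotation": [0, 0, 0], "jaw": 0.1}, {"translation": [0, 0, 0.005], "rotation": [0, 0, 0], "jaw": 0.1}, {"translation": [0, 0, 0.006], "rotation": [0, 0, 0], "jaw": 0.1}, {"translation": [0, 0, 0.006], "rotation": [0, 0, 0], "jaw": 0.1}])

```text
clock: 12.9
position: [495.6, -269.1, 40.7]
orientation: [180.0, -0.0, -12.7]
force: [-1.7, 0.8, 10.2]
gripper_width: 55.7
grasp_force: 25.0
```

Contact. Release slowly and rise.

arm_command(series=[{"translation": [0, 0, -0.003], "rotation": [0, 0, 0], "jaw": 0.1}, {"translation": [0, 0, -0.003], "rotation": [0, 0, 0], "jaw": 0.45}, {"translation": [0, 0, -0.003], "rotation": [0, 0, 0], "jaw": 0.45}, {"translation": [0, 0, -0.003], "rotation": [0, 0, 0], "jaw": 0.45}, {"translation": [0, 0, -0.06], "rotation": [0, 0, 0], "jaw": 0.45}, {"translation": [0, 0, -0.2], "rotation": [0, 0, 0], "jaw": 0.45}, {"translation": [0, 0, -0.4], "rotation": [0, 0, 0], "jaw": 0.45}, {"translation": [0, 0, -0.5], "rotation": [0, 0, 0], "jaw": 1}])

```text
clock: 13.7
position: [496.3, -269.7, 169.1]
orientation: [180.0, -0.2, -12.7]
force: [0.9, -0.6, -0.4]
gripper_width: 71.5
grasp_force: 0.0
```

```bash
python3 - <<'E'
from h import *
S=cap('side');go(556.9,80.7,130,94.5)
E
```

```text
dist 358.4 translation [-0.078, -1.4222, 0.1646] rotation [0.0026, -0.0013, -0.5955]
```

arm_command(series=[{"translation": [0, -0.16, 0], "rotation": [0, 0, -0.045], "jaw": 1}, {"translation": [-0.01, -0.32, 0], "rotation": [0, 0, -0.09], "jaw": 1}, {"translation": [-0.02, -0.48, 0], "rotation": [0, 0, -0.135], "jaw": 1}, {"translation": [-0.03, -0.64, 0], "rotation": [0, 0, -0.18], "jaw": 1}, {"translation": [-0.04, -0.8, 0], "rotation": [0, 0, -0.225], "jaw": 1}, {"translation": [-0.05, -0.96, 0], "rotation": [0, 0, -0.27], "jaw": 1}, {"translation": [-0.05, -0.96, 0], "rotation": [0, 0, -0.3], "jaw": 1}, {"translation": [-0.05, -0.96, 0], "rotation": [0, 0, -0.3], "jaw": 1}])

```text
clock: 14.55
position: [535.9, -31.1, 165.4]
orientation: [180.0, -0.0, 41.6]
force: [-0.1, -0.4, 0.4]
gripper_width: 92.8
grasp_force: 0.0
```

```bash
python3 - <<'E'
from h import *
S=cap('side');go(556.9,80.7,120,94.5)
E
```

```text
dist 123.6 translation [0.3616, -0.2844, 0.181] rotation [0.0001, 0.0001, -0.2959]
```

arm_command(series=[{"translation": [0.1, -0.08, 0], "rotation": [0, 0, -0.045], "jaw": 1}, {"translation": [0.2, -0.16, 0], "rotation": [0, 0, -0.09], "jaw": 1}, {"translation": [0.3, -0.24, 0], "rotation": [0, 0, -0.135], "jaw": 1}, {"translation": [0.36, -0.284, 0.05], "rotation": [0, 0, -0.18], "jaw": 1}, {"translation": [0.36, -0.284, 0.1], "rotation": [0, 0, -0.225], "jaw": 1}, {"translation": [0.36, -0.284, 0.15], "rotation": [0, 0, -0.27], "jaw": 1}, {"translation": [0.36, -0.284, 0.18], "rotation": [0, 0, -0.296], "jaw": 1}, {"translation": [0.36, -0.284, 0.18], "rotation": [0, 0, -0.296], "jaw": 1}])

```text
clock: 15.4
position: [556.0, 78.8, 118.9]
orientation: [-179.9, 0.1, 94.4]
force: [0.6, 0.3, 0.7]
gripper_width: 93.2
grasp_force: 0.0
```

```bash
python3 - <<'E'
from h import *
S=cap('side');go(556.9,80.7,25,94.5)
cv2.imwrite('pics/a3.png',cv2.resize(S['img'][100:360,100:360,::-1],(590,590),interpolation=cv2.INTER_CUBIC))
E
```

```text
dist 94.6 translation [0.0066, 0.0031, 0.3782] rotation [-0.0004, 0.0002, -0.0012]
```

View pics/a3.png

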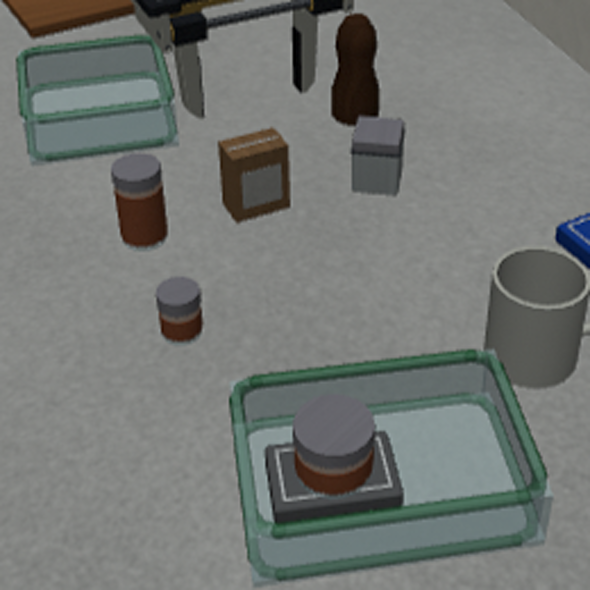

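The wide jar stands centred on the pack (jar column 333, frame 278–390), and the gripper hangs over the carton. Now the carton grasp.

arm_command(series=[{"translation": [0.006, 0.003, 0.15], "rotation": [0, 0, 0], "jaw": 1}, {"translation": [0.006, 0.003, 0.27], "rotation": [0, 0, 0], "jaw": 1}, {"translation": [0.006, 0.003, 0.35], "rotation": [0, 0, 0], "jaw": 1}, {"translation": [0.006, 0.003, 0.378], "rotation": [0, 0, 0], "jaw": 1}, {"translation": [0.006, 0.003, 0.378], "rotation": [0, 0, 0], "jaw": 0.1}, {"translation": [0.006, 0.003, 0.378], "rotation": [0, 0, 0], "jaw": 0.1}, {"translation": [0.006, 0.003, 0.378], "rotation": [0, 0, 0], "jaw": 0.1}, {"translation": [0.006, 0.003, 0.378], "rotation": [0, 0, 0], "jaw": 0.1}], force=15)

```text
clock: 16.25
position: [557.8, 82.1, 26.4]
orientation: [179.9, -0.0, 94.6]
force: [-0.2, -0.6, -0.4]
gripper_width: 65.6
grasp_force: 0.0
```

arm_command(series=[{"translation": [0, 0, 0], "rotation": [0, 0, 0], "jaw": 0.1}, {"translation": [0, 0, 0], "rotation": [0, 0, 0], "jaw": 0.1}, {"translation": [0, 0, 0], "rotation": [0, 0, 0], "jaw": 0.1}])

```text
clock: 16.55
position: [557.5, 82.1, 25.9]
orientation: [180.0, 0.0, 94.6]
force: [-1.8, -0.4, 7.3]
gripper_width: 55.9
grasp_force: 15.0
```

```bash
python3 - <<'E'
from h import *
S=cap('side');s=status.get_state(); print(s['position'],s['orientation'],s['force'],s['gripper_width'],s['grasp_force'])
E
```

```text
[557.49460539  82.08973282  25.96957153] [1.79955399e+02 9.48100442e-03 9.46045896e+01] [-0.4722145  -0.60832022  6.06187561] 55.62925938990718 14.986811578273773
```

arm_command(series=[{"translation": [0, 0, -0.04], "rotation": [0, 0, 0], "jaw": 0.1}, {"translation": [0, 0, -0.12], "rotation": [0, 0, 0], "jaw": 0.1}, {"translation": [0, 0, -0.26], "rotation": [0, 0, 0], "jaw": 0.1}, {"translation": [0, 0, -0.4], "rotation": [0, 0, 0], "jaw": 0.1}, {"translation": [0, 0, -0.5], "rotation": [0, 0, 0], "jaw": 0.1}, {"translation": [0, 0, -0.5], "rotation": [0, 0, 0], "jaw": 0.1}, {"translation": [0, 0, -0.5], "rotation": [0, 0, 0], "jaw": 0.1}])

```text
clock: 17.3
position: [557.2, 81.8, 150.9]
orientation: [179.9, 0.0, 94.6]
force: [-0.6, 0.8, -2.3]
gripper_width: 55.9
grasp_force: 15.0
```

```bash
python3 - <<'E'
from h import *
S=cap('side');s=status.get_state(); print(s['position'],s['force'],s['gripper_width'],s['grasp_force'])
go(578.3,-286.9,150,167.4)
E
```

```text
[556.70727055  81.78467768 150.01173411] [ 0.23745649 -0.38476405 -1.54047044] 55.771453886954006 14.978511035442352
dist 369.3 translation [-1.4769, -0.0325, 0.0005] rotation [-0.0003, -0.0001, -0.4044]
```

arm_command(series=[{"translation": [-0.14, 0, 0], "rotation": [0, 0, -0.04], "jaw": 0.1}, {"translation": [-0.28, 0, 0], "rotation": [0, 0, -0.08], "jaw": 0.1}, {"translation": [-0.42, -0.01, 0], "rotation": [0, 0, -0.12], "jaw": 0.1}, {"translation": [-0.56, -0.01, 0], "rotation": [0, 0, -0.16], "jaw": 0.1}, {"translation": [-0.7, -0.02, 0], "rotation": [0, 0, -0.2], "jaw": 0.1}, {"translation": [-0.84, -0.02, 0], "rotation": [0, 0, -0.24], "jaw": 0.1}, {"translation": [-0.98, -0.02, 0], "rotation": [0, 0, -0.28], "jaw": 0.1}, {"translation": [-0.98, -0.02, 0], "rotation": [0, 0, -0.3], "jaw": 0.1}])

```text
clock: 18.15
position: [570.6, -168.5, 147.8]
orientation: [-179.8, -0.2, 148.5]
force: [-0.4, 0.2, -1.5]
gripper_width: 55.8
grasp_force: 15.0
```

```bash
python3 - <<'E'
from h import *
S=cap('side');s=status.get_state(); print(s['position'],s['force'],s['gripper_width'],s['grasp_force'])
go(578.3,-286.9,110,167.4)
E
```

```text
[ 570.64682996 -165.63483067  148.04301152] [ 0.2430488   0.03707015 -1.1248926 ] 56.05976857189339 14.97877612709999
dist 127.3 translation [-0.2784, -0.3985, 0.1518] rotation [-0.0003, -0.0011, -0.1037]
```

arm_command(series=[{"translation": [-0.08, -0.11, 0], "rotation": [0, 0, -0.035], "jaw": 0.1}, {"translation": [-0.16, -0.22, 0], "rotation": [0, 0, -0.07], "jaw": 0.1}, {"translation": [-0.23, -0.33, 0], "rotation": [0, 0, -0.104], "jaw": 0.1}, {"translation": [-0.278, -0.398, 0.05], "rotation": [0, 0, -0.104], "jaw": 0.1}, {"translation": [-0.278, -0.398, 0.12], "rotation": [0, 0, -0.104], "jaw": 0.1}, {"translation": [-0.278, -0.398, 0.16], "rotation": [0, 0, -0.104], "jaw": 0.1}, {"translation": [-0.278, -0.398, 0.16], "rotation": [0, 0, -0.104], "jaw": 0.1}, {"translation": [-0.278, -0.398, 0.16], "rotation": [0, 0, -0.104], "jaw": 0.1}])

```text
clock: 19.0
position: [579.8, -281.5, 110.2]
orientation: [180.0, -0.0, 167.4]
force: [0.5, -0.1, -0.9]
gripper_width: 55.9
grasp_force: 15.0
```

```bash
python3 - <<'E'
from h import *
S=cap('side');s=status.get_state(); print(s['position'],s['force'],s['gripper_width'],s['grasp_force'])
go(578.3,-286.9,40,167.4)
cv2.imwrite('pics/a4.png',cv2.resize(S['img'][190:360,180:360,::-1],(720,600),interpolation=cv2.INTER_CUBIC)[:600])
E
```

```text
[ 580.11256681 -281.90280432  110.68915971] [ 0.14102811 -0.1426565  -1.19829871] 55.67943984563663 14.978644251823425
dist 70.9 translation [0.0028, -0.0212, 0.2827] rotation [0.0001, 0.0001, 0.0002]
```

View pics/a4.png

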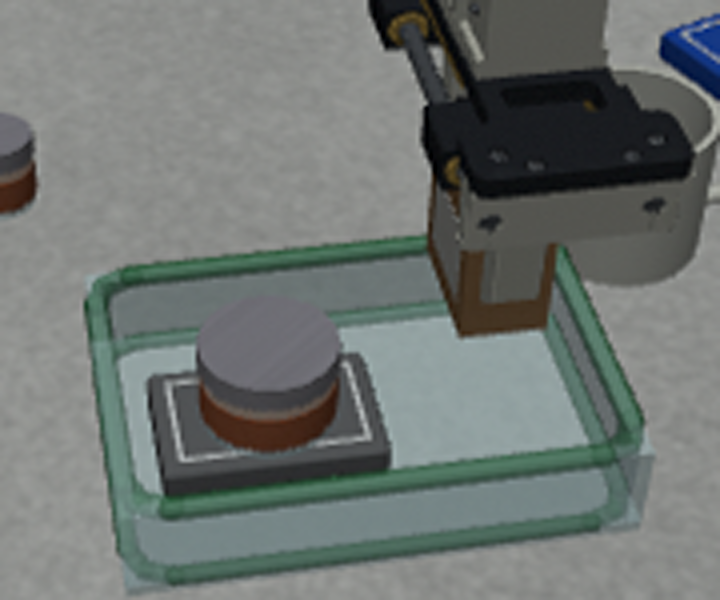

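The carton hangs upright over the free +x half of the dish (bottom edge about (460–550, 330)), well clear of the pack and jar. Lowering it.

arm_command(series=[{"translation": [0.003, -0.021, 0.04], "rotation": [0, 0, 0], "jaw": 0.1}, {"translation": [0.003, -0.021, 0.1], "rotation": [0, 0, 0], "jaw": 0.1}, {"translation": [0.003, -0.021, 0.18], "rotation": [0, 0, 0], "jaw": 0.1}, {"translation": [0.003, -0.021, 0.24], "rotation": [0, 0, 0], "jaw": 0.1}, {"translation": [0.003, -0.021, 0.28], "rotation": [0, 0, 0], "jaw": 0.1}, {"translation": [0.003, -0.021, 0.296], "rotation": [0, 0, 0], "jaw": 0.1}, {"translation": [0.003, -0.021, 0.296], "rotation": [0, 0, 0], "jaw": 0.1}, {"translation": [0.003, -0.021, 0.296], "rotation": [0, 0, 0], "jaw": 0.1}])

```text
clock: 19.85
position: [578.1, -288.5, 36.8]
orientation: [-180.0, 0.0, 167.4]
force: [-0.2, 0.6, -0.9]
gripper_width: 55.9
grasp_force: 15.0
```

arm_command(series=[{"translation": [0, 0, 0.006], "rotation": [0, 0, 0], "jaw": 0.1}, {"translation": [0, 0, 0.01], "rotation": [0, 0, 0], "jaw": 0.1}, {"translation": [0, 0, 0.012], "rotation": [0, 0, 0], "jaw": 0.1}, {"translation": [0, 0, 0.012], "rotation": [0, 0, 0], "jaw": 0.1}])

```text
clock: 20.25
position: [577.6, -288.6, 33.4]
orientation: [-180.0, 0.0, 167.3]
force: [0.0, -0.5, -1.7]
gripper_width: 56.1
grasp_force: 15.0
```

arm_command(series=[{"translation": [0, 0, 0.003], "rotation": [0, 0, 0], "jaw": 0.1}, {"translation": [0, 0, 0.006], "rotation": [0, 0, 0], "jaw": 0.1}, {"translation": [0, 0, 0.008], "rotation": [0, 0, 0], "jaw": 0.1}, {"translation": [0, 0, 0.008], "rotation": [0, 0, 0], "jaw": 0.1}])

```text
clock: 20.65
position: [577.7, -288.6, 32.0]
orientation: [-180.0, 0.0, 167.3]
force: [-2.9, -0.0, 6.4]
gripper_width: 55.9
grasp_force: 15.0
```

arm_command(series=[{"translation": [0, 0, -0.002], "rotation": [0, 0, 0], "jaw": 0.1}, {"translation": [0, 0, -0.002], "rotation": [0, 0, 0], "jaw": 0.45}, {"translation": [0, 0, -0.002], "rotation": [0, 0, 0], "jaw": 0.45}, {"translation": [0, 0, -0.002], "rotation": [0, 0, 0], "jaw": 0.45}, {"translation": [0, 0, -0.06], "rotation": [0, 0, 0], "jaw": 0.45}, {"translation": [0, 0, -0.2], "rotation": [0, 0, 0], "jaw": 0.45}, {"translation": [0, 0, -0.4], "rotation": [0, 0, 0], "jaw": 0.45}, {"translation": [0, 0, -0.52], "rotation": [0, 0, 0], "jaw": 1}])

```text
clock: 21.45
position: [578.7, -288.0, 165.5]
orientation: [180.0, 0.2, 167.4]
force: [0.4, 0.0, 0.1]
gripper_width: 71.9
grasp_force: 0.0
```

```bash
python3 - <<'E'
from h import *
S=cap('side');go(445.2,72.2,150,82.6)
E
```

```text
dist 385.6 translation [0.8439, 1.2893, 0.0703] rotation [0.0016, 0.0023, 0.471]
```

arm_command(series=[{"translation": [0.1, 0.16, 0], "rotation": [0, 0, 0.04], "jaw": 1}, {"translation": [0.2, 0.32, 0], "rotation": [0, 0, 0.08], "jaw": 1}, {"translation": [0.3, 0.48, 0], "rotation": [0, 0, 0.12], "jaw": 1}, {"translation": [0.4, 0.62, 0], "rotation": [0, 0, 0.16], "jaw": 1}, {"translation": [0.5, 0.76, 0], "rotation": [0, 0, 0.2], "jaw": 1}, {"translation": [0.6, 0.9, 0], "rotation": [0, 0, 0.24], "jaw": 1}, {"translation": [0.65, 1, 0], "rotation": [0, 0, 0.28], "jaw": 1}, {"translation": [0.65, 1, 0], "rotation": [0, 0, 0.3], "jaw": 1}])

```text
clock: 22.3
position: [473.1, -4.8, 162.6]
orientation: [179.9, -0.0, 113.4]
force: [0.5, -0.5, 1.0]
gripper_width: 93.0
grasp_force: 0.0
```

```bash
python3 - <<'E'
from h import *
S=cap('side');go(445.2,72.2,120,82.6)
E
```

```text
dist 93.8 translation [0.3342, 0.0197, 0.1697] rotation [0.0005, 0.0, 0.1702]
```

arm_command(series=[{"translation": [0.1, 0.01, 0], "rotation": [0, 0, 0.045], "jaw": 1}, {"translation": [0.2, 0.015, 0], "rotation": [0, 0, 0.09], "jaw": 1}, {"translation": [0.3, 0.02, 0.03], "rotation": [0, 0, 0.135], "jaw": 1}, {"translation": [0.334, 0.02, 0.08], "rotation": [0, 0, 0.17], "jaw": 1}, {"translation": [0.334, 0.02, 0.13], "rotation": [0, 0, 0.17], "jaw": 1}, {"translation": [0.334, 0.02, 0.17], "rotation": [0, 0, 0.17], "jaw": 1}, {"translation": [0.334, 0.02, 0.17], "rotation": [0, 0, 0.17], "jaw": 1}, {"translation": [0.334, 0.02, 0.17], "rotation": [0, 0, 0.17], "jaw": 1}])

```text
clock: 23.15
position: [445.4, 69.3, 118.9]
orientation: [-180.0, 0.0, 82.7]
force: [-0.6, 0.2, 0.5]
gripper_width: 92.9
grasp_force: 0.0
```

```bash
python3 - <<'E'
from h import *
S=cap('side');go(445.2,72.2,28,82.6)
cv2.imwrite('pics/a5.png',cv2.resize(S['img'][80:360,80:360,::-1],(590,590),interpolation=cv2.INTER_CUBIC))
E
```

```text
dist 91.2 translation [0.0112, -0.0031, 0.3645] rotation [0.0, -0.0, 0.0008]
```

View pics/a5.png

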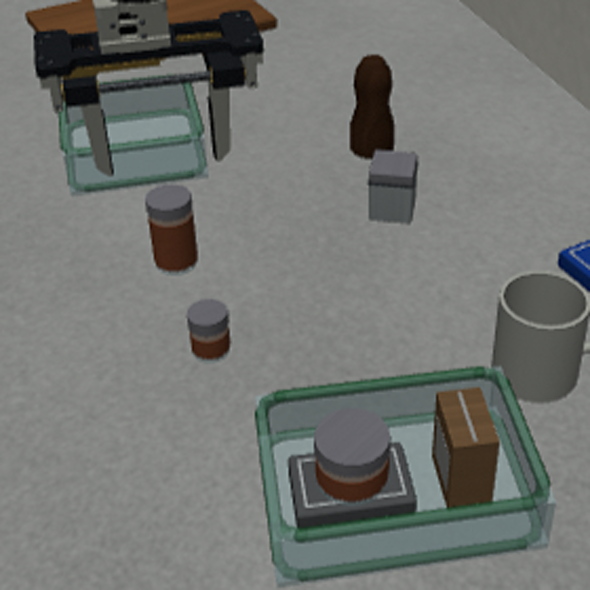

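The long dish is done: the carton stands upright at about (465,445) beside the pack, with the jar centred on the pack. The gripper is above the tall jar. Grasping it now.

arm_command(series=[{"translation": [0.008, -0.003, 0.15], "rotation": [0, 0, 0], "jaw": 1}, {"translation": [0.008, -0.003, 0.27], "rotation": [0, 0, 0], "jaw": 1}, {"translation": [0.008, -0.003, 0.34], "rotation": [0, 0, 0], "jaw": 1}, {"translation": [0.008, -0.003, 0.36], "rotation": [0, 0, 0], "jaw": 1}, {"translation": [0.008, -0.003, 0.36], "rotation": [0, 0, 0], "jaw": -0.2}, {"translation": [0.008, -0.003, 0.36], "rotation": [0, 0, 0], "jaw": -0.2}, {"translation": [0.008, -0.003, 0.36], "rotation": [0, 0, 0], "jaw": -0.2}, {"translation": [0.008, -0.003, 0.36], "rotation": [0, 0, 0], "jaw": -0.2}], force=25)

```text
clock: 24.0
position: [445.4, 71.6, 29.7]
orientation: [179.9, -0.0, 82.7]
force: [0.0, -0.0, 0.8]
gripper_width: 65.5
grasp_force: 0.0
```

arm_command(series=[{"translation": [0, 0, 0], "rotation": [0, 0, 0], "jaw": -0.2}, {"translation": [0, 0, 0], "rotation": [0, 0, 0], "jaw": -0.2}, {"translation": [0, 0, 0], "rotation": [0, 0, 0], "jaw": -0.2}, {"translation": [0, 0, 0], "rotation": [0, 0, 0], "jaw": -0.2}, {"translation": [0, 0, 0], "rotation": [0, 0, 0], "jaw": -0.2}])

```text
clock: 24.5
position: [445.1, 71.7, 29.0]
orientation: [180.0, -0.0, 82.7]
force: [0.5, -0.4, 6.0]
gripper_width: 43.8
grasp_force: 25.0
```

arm_command(series=[{"translation": [0, 0, -0.04], "rotation": [0, 0, 0], "jaw": -0.2}, {"translation": [0, 0, -0.12], "rotation": [0, 0, 0], "jaw": -0.2}, {"translation": [0, 0, -0.26], "rotation": [0, 0, 0], "jaw": -0.2}, {"translation": [0, 0, -0.4], "rotation": [0, 0, 0], "jaw": -0.2}, {"translation": [0, 0, -0.4], "rotation": [0, 0, 0], "jaw": -0.2}, {"translation": [0, 0, -0.4], "rotation": [0, 0, 0], "jaw": -0.2}])

```text
clock: 25.1
position: [445.0, 71.4, 129.0]
orientation: [179.9, -0.0, 82.7]
force: [-0.9, -0.5, -2.3]
gripper_width: 43.8
grasp_force: 25.0
```

```bash
python3 - <<'E'
from h import *
S=cap('side');s=status.get_state(); print(s['position'],s['force'],s['gripper_width'],s['grasp_force'])
go(447.2,258.3,110,82.6)
E
```

```text
[444.50100972  71.26425929 128.28125341] [-0.17907994  0.82830741 -2.38810101] 43.659208029885924 24.998682662844658
dist 187.9 translation [0.7435, -0.0841, 0.0729] rotation [-0.0001, 0.0001, 0.0007]
```

arm_command(series=[{"translation": [0.16, -0.02, 0], "rotation": [0, 0, 0], "jaw": -0.2}, {"translation": [0.32, -0.04, 0], "rotation": [0, 0, 0], "jaw": -0.2}, {"translation": [0.48, -0.06, 0], "rotation": [0, 0, 0], "jaw": -0.2}, {"translation": [0.62, -0.07, 0], "rotation": [0, 0, 0], "jaw": -0.2}, {"translation": [0.743, -0.084, 0], "rotation": [0, 0, 0], "jaw": -0.2}, {"translation": [0.743, -0.084, 0.04], "rotation": [0, 0, 0], "jaw": -0.2}, {"translation": [0.743, -0.084, 0.073], "rotation": [0, 0, 0], "jaw": -0.2}, {"translation": [0.743, -0.084, 0.073], "rotation": [0, 0, 0], "jaw": -0.2}])

```text
clock: 25.95
position: [446.2, 256.7, 108.3]
orientation: [-179.8, 0.2, 82.7]
force: [-0.2, 0.4, -1.7]
gripper_width: 43.7
grasp_force: 25.0
```

```bash
python3 - <<'E'
from h import *
S=cap('side');s=status.get_state(); print(s['position'],s['force'],s['gripper_width'],s['grasp_force'])
go(447.2,258.3,40,82.6)
E
```

```text
[446.63351577 256.83334272 109.06268198] [ 0.08740569 -0.42792309 -2.04007985] 43.846491381027555 24.998623430728912
dist 69.1 translation [0.0069, 0.0022, 0.2762] rotation [-0.0008, 0.001, 0.0006]
```

arm_command(series=[{"translation": [0.006, 0.002, 0.06], "rotation": [0, 0, 0], "jaw": -0.2}, {"translation": [0.006, 0.002, 0.14], "rotation": [0, 0, 0], "jaw": -0.2}, {"translation": [0.006, 0.002, 0.21], "rotation": [0, 0, 0], "jaw": -0.2}, {"translation": [0.006, 0.002, 0.26], "rotation": [0, 0, 0], "jaw": -0.2}, {"translation": [0.006, 0.002, 0.276], "rotation": [0, 0, 0], "jaw": -0.2}, {"translation": [0.006, 0.002, 0.28], "rotation": [0, 0, 0], "jaw": -0.2}, {"translation": [0.006, 0.002, 0.28], "rotation": [0, 0, 0], "jaw": -0.2}])

```text
clock: 26.7
position: [448.4, 260.0, 41.0]
orientation: [180.0, -0.0, 82.7]
force: [0.5, -0.1, -2.5]
gripper_width: 43.8
grasp_force: 25.0
```

arm_command(series=[{"translation": [0, 0, 0.005], "rotation": [0, 0, 0], "jaw": -0.2}, {"translation": [0, 0, 0.009], "rotation": [0, 0, 0], "jaw": -0.2}, {"translation": [0, 0, 0.012], "rotation": [0, 0, 0], "jaw": -0.2}, {"translation": [0, 0, 0.012], "rotation": [0, 0, 0], "jaw": -0.2}])

```text
clock: 27.1
position: [448.2, 260.1, 37.7]
orientation: [180.0, -0.0, 82.7]
force: [-0.0, 0.1, -2.6]
gripper_width: 44.1
grasp_force: 25.0
```

arm_command(series=[{"translation": [0, 0, 0.004], "rotation": [0, 0, 0], "jaw": -0.2}, {"translation": [0, 0, 0.008], "rotation": [0, 0, 0], "jaw": -0.2}, {"translation": [0, 0, 0.012], "rotation": [0, 0, 0], "jaw": -0.2}, {"translation": [0, 0, 0.012], "rotation": [0, 0, 0], "jaw": -0.2}])

```text
clock: 27.5
position: [448.2, 260.1, 35.0]
orientation: [180.0, 0.0, 82.8]
force: [-0.6, -0.9, 7.2]
gripper_width: 43.9
grasp_force: 25.0
```

Contact. Release and rise.

arm_command(series=[{"translation": [0, 0, -0.002], "rotation": [0, 0, 0], "jaw": -0.2}, {"translation": [0, 0, -0.002], "rotation": [0, 0, 0], "jaw": 0.3}, {"translation": [0, 0, -0.002], "rotation": [0, 0, 0], "jaw": 0.3}, {"translation": [0, 0, -0.002], "rotation": [0, 0, 0], "jaw": 0.3}, {"translation": [0, 0, -0.06], "rotation": [0, 0, 0], "jaw": 0.3}, {"translation": [0, 0, -0.2], "rotation": [0, 0, 0], "jaw": 0.3}, {"translation": [0, 0, -0.4], "rotation": [0, 0, 0], "jaw": 0.3}, {"translation": [0, 0, -0.52], "rotation": [0, 0, 0], "jaw": 1}])

```text
clock: 28.3
position: [448.4, 260.5, 167.3]
orientation: [179.9, -0.1, 82.8]
force: [0.3, 0.3, 0.5]
gripper_width: 64.6
grasp_force: 0.0
```

```bash
python3 - <<'E'
from h import *
S=cap('side');go(680,72.8,120,59.6)
E
```

```text
dist 301.9 translation [-0.6334, 1.0075, 0.2055] rotation [0.0014, -0.0017, 0.1286]
```

arm_command(series=[{"translation": [-0.1, 0.16, 0], "rotation": [0, 0, 0.03], "jaw": 1}, {"translation": [-0.2, 0.32, 0], "rotation": [0, 0, 0.06], "jaw": 1}, {"translation": [-0.3, 0.48, 0], "rotation": [0, 0, 0.09], "jaw": 1}, {"translation": [-0.4, 0.64, 0], "rotation": [0, 0, 0.12], "jaw": 1}, {"translation": [-0.5, 0.8, 0], "rotation": [0, 0, 0.128], "jaw": 1}, {"translation": [-0.6, 0.94, 0], "rotation": [0, 0, 0.128], "jaw": 1}, {"translation": [-0.633, 1, 0], "rotation": [0, 0, 0.128], "jaw": 1}, {"translation": [-0.633, 1, 0.1], "rotation": [0, 0, 0.128], "jaw": 1}])

```text
clock: 29.15
position: [680.2, 68.3, 141.2]
orientation: [179.7, -0.1, 59.4]
force: [0.5, 1.2, -0.7]
gripper_width: 93.5
grasp_force: 0.0
```

```bash
python3 - <<'E'
from h import *
S=cap('side');go(680,72.8,90,59.6)
E
```

```text
dist 45.8 translation [0.0204, 0.0073, 0.1817] rotation [-0.0006, 0.0006, -0.0003]
```

arm_command(series=[{"translation": [0.02, 0.007, 0.1], "rotation": [0, 0, 0], "jaw": 1}, {"translation": [0.02, 0.007, 0.2], "rotation": [0, 0, 0], "jaw": 1}, {"translation": [0.02, 0.007, 0.3], "rotation": [0, 0, 0], "jaw": 1}, {"translation": [0.02, 0.007, 0.4], "rotation": [0, 0, 0], "jaw": 1}, {"translation": [0.02, 0.007, 0.44], "rotation": [0, 0, 0], "jaw": 1}, {"translation": [0.02, 0.007, 0.44], "rotation": [0, 0, 0], "jaw": 1}, {"translation": [0.02, 0.007, 0.44], "rotation": [0, 0, 0], "jaw": 1}])

```text
clock: 29.9
position: [680.5, 75.3, 30.3]
orientation: [180.0, -0.0, 59.7]
force: [0.1, 0.6, 0.0]
gripper_width: 93.2
grasp_force: 0.0
```

arm_command(series=[{"translation": [0, 0, 0], "rotation": [0, 0, 0], "jaw": -0.2}, {"translation": [0, 0, 0], "rotation": [0, 0, 0], "jaw": -0.2}, {"translation": [0, 0, 0], "rotation": [0, 0, 0], "jaw": -0.2}, {"translation": [0, 0, 0], "rotation": [0, 0, 0], "jaw": -0.2}, {"translation": [0, 0, 0], "rotation": [0, 0, 0], "jaw": -0.2}, {"translation": [0, 0, 0], "rotation": [0, 0, 0], "jaw": -0.2}, {"translation": [0, 0, 0], "rotation": [0, 0, 0], "jaw": -0.2}, {"translation": [0, 0, 0], "rotation": [0, 0, 0], "jaw": -0.2}])

```text
clock: 30.7
position: [680.4, 74.9, 29.7]
orientation: [180.0, -0.0, 59.7]
force: [1.1, -0.4, 0.4]
gripper_width: 45.5
grasp_force: 25.0
```

arm_command(series=[{"translation": [0, 0, -0.04], "rotation": [0, 0, 0], "jaw": -0.2}, {"translation": [0, 0, -0.12], "rotation": [0, 0, 0], "jaw": -0.2}, {"translation": [0, 0, -0.26], "rotation": [0, 0, 0], "jaw": -0.2}, {"translation": [0, 0, -0.4], "rotation": [0, 0, 0], "jaw": -0.2}, {"translation": [0, 0, -0.52], "rotation": [0, 0, 0], "jaw": -0.2}, {"translation": [0, 0, -0.52], "rotation": [0, 0, 0], "jaw": -0.2}, {"translation": [0, 0, -0.52], "rotation": [0, 0, 0], "jaw": -0.2}])

```text
clock: 31.4
position: [680.1, 74.8, 160.4]
orientation: [180.0, -0.0, 59.7]
force: [0.2, 1.3, -1.0]
gripper_width: 45.7
grasp_force: 25.0
```

```bash
python3 - <<'E'
from h import *
S=cap('side');s=status.get_state(); print(s['position'],s['force'],s['gripper_width'],s['grasp_force'])
go(456,324,160,82.6)
E
```

```text
[679.52384197  74.70706682 159.15336489] [-0.60418222  0.11181654 -1.05503305] 45.98226307474168 24.998848289251328
dist 334.8 translation [0.41, -1.275, -0.0028] rotation [-0.0003, 0.0002, -0.1272]
```

arm_command(series=[{"translation": [0.05, -0.16, 0], "rotation": [0, 0, -0.03], "jaw": -0.2}, {"translation": [0.1, -0.32, 0], "rotation": [0, 0, -0.06], "jaw": -0.2}, {"translation": [0.15, -0.48, 0], "rotation": [0, 0, -0.09], "jaw": -0.2}, {"translation": [0.2, -0.64, 0], "rotation": [0, 0, -0.12], "jaw": -0.2}, {"translation": [0.25, -0.8, 0], "rotation": [0, 0, -0.127], "jaw": -0.2}, {"translation": [0.3, -0.9, 0], "rotation": [0, 0, -0.127], "jaw": -0.2}, {"translation": [0.3, -0.9, 0], "rotation": [0, 0, -0.127], "jaw": -0.2}, {"translation": [0.3, -0.9, 0], "rotation": [0, 0, -0.127], "jaw": -0.2}])

```text
clock: 32.25
position: [522.9, 253.2, 158.5]
orientation: [-179.9, 0.1, 82.7]
force: [0.8, -0.2, -1.3]
gripper_width: 45.7
grasp_force: 25.0
```

```bash
python3 - <<'E'
from h import *
S=cap('side');s=status.get_state(); print(s['position'],s['force'],s['gripper_width'],s['grasp_force'])
go(456,324,120,82.6)
E
```

```text
[523.59229535 252.34527775 158.53136416] [-0.09898072  0.10100403 -1.1149451 ] 46.043640492522115 24.99864086508751
dist 105.8 translation [0.2495, -0.305, 0.1542] rotation [-0.0004, 0.0005, -0.0002]
```

arm_command(series=[{"translation": [0.08, -0.1, 0], "rotation": [0, 0, 0], "jaw": -0.2}, {"translation": [0.16, -0.2, 0], "rotation": [0, 0, 0], "jaw": -0.2}, {"translation": [0.23, -0.28, 0], "rotation": [0, 0, 0], "jaw": -0.2}, {"translation": [0.25, -0.305, 0.05], "rotation": [0, 0, 0], "jaw": -0.2}, {"translation": [0.25, -0.305, 0.15], "rotation": [0, 0, 0], "jaw": -0.2}, {"translation": [0.25, -0.305, 0.2], "rotation": [0, 0, 0], "jaw": -0.2}, {"translation": [0.25, -0.305, 0.2], "rotation": [0, 0, 0], "jaw": -0.2}, {"translation": [0.25, -0.305, 0.2], "rotation": [0, 0, 0], "jaw": -0.2}])

```text
clock: 33.1
position: [456.9, 324.1, 109.3]
orientation: [-180.0, 0.1, 82.5]
force: [0.7, 0.7, -1.3]
gripper_width: 45.7
grasp_force: 25.0
```

```bash
python3 - <<'E'
from h import *
S=cap('side');s=status.get_state(); print(s['position'],s['force'],s['gripper_width'],s['grasp_force'])
b=up(S['img']);q=blob(lidmask(b),proj(S,[447.5,259,86])[0])
if q is not None: print('jar lid @86',rect(onz(S,q,86)))
q=blob(b[...,1]-b[...,0]>25,(141,142)); print('dish', None if q is None else rect(onz(S,q,56)))
go(456,324,40,82.6)
E
```

```text
[456.96056973 324.55034805 109.77919711] [ 0.32367161  0.66591135 -1.48034671] 45.67494439207398 24.998752176761627
jar lid @86 [4.265e+02 2.657e+02 9.140e+01 5.470e+01 2.000e-01]
dish [449.9 289.7 153.5 151.   82.5]
dist 69.8 translation [-0.0026, -0.0036, 0.2791] rotation [0.0, 0.0, -0.0005]
```

arm_command(series=[{"translation": [-0.003, -0.004, 0.06], "rotation": [0, 0, 0], "jaw": -0.2}, {"translation": [-0.003, -0.004, 0.14], "rotation": [0, 0, 0], "jaw": -0.2}, {"translation": [-0.003, -0.004, 0.21], "rotation": [0, 0, 0], "jaw": -0.2}, {"translation": [-0.003, -0.004, 0.26], "rotation": [0, 0, 0], "jaw": -0.2}, {"translation": [-0.003, -0.004, 0.276], "rotation": [0, 0, 0], "jaw": -0.2}, {"translation": [-0.003, -0.004, 0.28], "rotation": [0, 0, 0], "jaw": -0.2}, {"translation": [-0.003, -0.004, 0.28], "rotation": [0, 0, 0], "jaw": -0.2}])

```text
clock: 33.85
position: [455.5, 324.7, 40.1]
orientation: [180.0, -0.0, 82.6]
force: [0.1, -0.1, -1.3]
gripper_width: 46.2
grasp_force: 25.0
```

arm_command(series=[{"translation": [0, 0, 0.005], "rotation": [0, 0, 0], "jaw": -0.2}, {"translation": [0, 0, 0.009], "rotation": [0, 0, 0], "jaw": -0.2}, {"translation": [0, 0, 0.012], "rotation": [0, 0, 0], "jaw": -0.2}, {"translation": [0, 0, 0.012], "rotation": [0, 0, 0], "jaw": -0.2}])

```text
clock: 34.25
position: [455.2, 324.4, 36.7]
orientation: [180.0, -0.0, 82.6]
force: [-0.6, 0.9, -2.4]
gripper_width: 45.9
grasp_force: 25.0
```

arm_command(series=[{"translation": [0, 0, 0.003], "rotation": [0, 0, 0], "jaw": -0.2}, {"translation": [0, 0, 0.006], "rotation": [0, 0, 0], "jaw": -0.2}, {"translation": [0, 0, 0.008], "rotation": [0, 0, 0], "jaw": -0.2}, {"translation": [0, 0, 0.008], "rotation": [0, 0, 0], "jaw": -0.2}])

```text
clock: 34.65
position: [455.2, 324.5, 35.6]
orientation: [180.0, -0.0, 82.6]
force: [-2.3, -3.1, 12.7]
gripper_width: 45.9
grasp_force: 25.0
```

Contact. Release, rise, and back off.

arm_command(series=[{"translation": [0, 0, -0.003], "rotation": [0, 0, 0], "jaw": -0.2}, {"translation": [0, 0, -0.003], "rotation": [0, 0, 0], "jaw": 0.35}, {"translation": [0, 0, -0.003], "rotation": [0, 0, 0], "jaw": 0.35}, {"translation": [0, 0, -0.003], "rotation": [0, 0, 0], "jaw": 0.35}, {"translation": [0, 0, -0.06], "rotation": [0, 0, 0], "jaw": 0.35}, {"translation": [0, 0, -0.2], "rotation": [0, 0, 0], "jaw": 0.35}, {"translation": [0, 0, -0.4], "rotation": [0, 0, 0], "jaw": 0.35}, {"translation": [0, 0, -0.6], "rotation": [0, 0, 0], "jaw": 0.5}])

```text
clock: 35.45
position: [454.5, 324.1, 185.7]
orientation: [-179.9, 0.1, 82.6]
force: [1.5, 1.2, 0.9]
gripper_width: 66.7
grasp_force: 0.0
```

arm_command(series=[{"translation": [0.1, 0, -0.15], "rotation": [0, 0, 0], "jaw": 0.5}, {"translation": [0.2, 0, -0.3], "rotation": [0, 0, 0], "jaw": 0.5}, {"translation": [0.35, 0, -0.4], "rotation": [0, 0, 0], "jaw": 0.5}, {"translation": [0.5, 0, -0.4], "rotation": [0, 0, 0], "jaw": 0.5}, {"translation": [0.65, 0, -0.4], "rotation": [0, 0, 0], "jaw": 0.5}, {"translation": [0.8, 0, -0.4], "rotation": [0, 0, 0], "jaw": 0.5}, {"translation": [0.8, 0, -0.4], "rotation": [0, 0, 0], "jaw": 0.5}, {"translation": [0.8, 0, -0.4], "rotation": [0, 0, 0], "jaw": 0.5}])

```text
clock: 36.25
position: [480.4, 523.0, 283.6]
orientation: [-179.9, 0.1, 82.6]
force: [-0.0, -0.2, -0.2]
gripper_width: 69.7
grasp_force: 0.0
```

```bash
python3 - <<'E'
from h import *
T=cap('top');S=cap('side');s=status.get_state(); print(s['position'],s['force'],s['gripper_width'])
a=up(T['img']);b=up(S['img'])
for n,P in(('wide',[*indish('long',-34.5,0),72]),('tall',[447.5,259,86]),('tin',[456,324,69]),('small',[442,-65.4,46])):
    p=blob(lidmask(a),proj(T,P)[0]);q=blob(lidmask(b),proj(S,P)[0])
    if p is not None and q is not None: print(n,'tri',np.round(tri(T,poly(p),S,poly(q))[0],1),'side',rect(onz(S,q,P[2])),'top',rect(onz(T,p,P[2])))
x=cv2.resize(T['img'][170:300,90:410,::-1],(700,284),interpolation=cv2.INTER_CUBIC)
y=cv2.resize(S['img'][90:360,90:400,::-1],(362,315),interpolation=cv2.INTER_CUBIC)
z=cv2.resize(S['img'][95:185,90:190,::-1],(338,304),interpolation=cv2.INTER_CUBIC)[:304]
y=np.hstack([y[:304],z])
cv2.imwrite('pics/f.png',np.vstack([x[:, :700],y]))
E
```

```text
[481.19456533 521.48669398 284.20241174] [-0.35885984 -0.25247178 -0.2010019 ] 69.41626682829259
wide tri [ 497.8 -266.5   80.8] side [ 512.3 -265.9  126.1   68.6  -12.7] top [ 499.6 -269.6   57.4   54.3  -38.4]
tall tri [439.7 260.3  91.2] side [4.257e+02 2.749e+02 8.970e+01 7.310e+01 1.000e-01] top [448.3 260.3  42.1  41.7 -83.4]
tin tri [447.9 329.1  54.2] side [4.296e+02 3.065e+02 9.250e+01 7.540e+01 1.000e-01] top [456.  323.1  46.9  46.4  83.8]
small tri [442.1 -65.4  45.9] side [440.4 -65.1  34.8  33.7  38.8] top [443.8 -66.   31.8  31.3   3. ]
```

View pics/f.png

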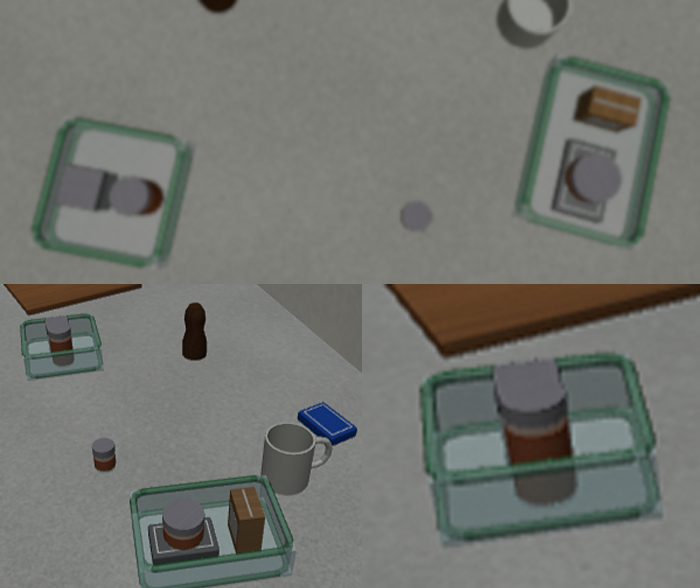

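The final view shows everything in place:
- **Square dish:** the tall jar and tin stand upright side by side at about (130,195) and (80,185).
- **Long dish:** the jar is centred on the pack at about (593,178), with the carton upright beside it at about (610,108).
- **Bystanders:** the small jar reads (442.1, −65.4, 45.9), as at the start, and the mug and mill look unmoved.

Handing in.

```bash
python3 -c "
from h import *
print(ticket.finish_job())"
```

```text
the job is handed in; nothing more can be done
None
```

Both lunches are packed as asked and everything is let go; the job was handed in at about 36 s of the 128 s allowed, and the hand-in call returned no verdict.

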